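# Roll-check two shafts for straightness and sort them

## Robot

A 6-joint arm with a two-finger parallel gripper is mounted at the origin on a cart in front of the work surface, level with it; the furniture and walls round the work are solid. World frame = base frame: x ahead of the robot, y to its left, z up, the work surface at z = 0. Lengths are in m, angles in degrees, forces in N, time in s.
With the tool pointing down it reaches from about 0.4 to 0.825 m from the base axis. Payload 7 kg.
Tool frame: the origin (TCP) lies midway between the tips of the shut fingers; the grasp point (between the pads) lies 19 mm behind it; z points along the fingers, y is the direction in which the jaws open and shut (so a half turn about z gives the same grasp; the last joint's range is limited). The gripper opens to 88 mm and grips with 3 to 60 N. Pads are 19 mm wide; open, the fingers measure 130 mm over their backs; the gripper's body (78 mm by 193 mm) begins 47 mm behind the grasp point.
Start: joints at [-50.185, 20.546, 0.682, 0, -70.136, -16.507], TCP at [0.267, -0.62, 0.187] pointing down, gripper open.
Joint ranges: [-176.03, 176.03], [-82.01, 121.73], [-58.28, 71.71], [-173.87, 95.51], [-174.79, -0.11], [-173.66, 173.66]. Speed limits (degrees/s): [136.94, 136.94, 172.46, 180, 180, 180].

## Interface

Orientations are given as a 3x3 rotation matrix whose columns are the frame's x, y, z axes.
In Python, from rig import robot gives the robot as it stands. Calls block until the motion is done:
- robot.goto(position, orientation): joint-space move of the TCP to a pose.
- robot.servo_line(position, ori=None, speed=0.15): straight line of the TCP; ori=None keeps the orientation; speed is the mean speed in m/s.
- robot.movej(angles): joint-space move.
- robot.move_gripper(opening): opening from 0.0 (shut) to 1.0 (fully open); the grip force is fixed at half the most; returns when the fingers have stopped.
- robot.dwell(seconds).
- robot.ik(position, orientation): joint angles nearest the present ones, or None.
- robot.grab_frame(name): name is "side" or "top"; returns (picture, depth): 480x640x3 uint8, red, green, blue; 480x640 float32, m along the optical axis (not along the pixel's ray), 0 where there is no reading.
- robot.camera_info(name): a dict with "vfov" (degrees; the focal length in pixels is half the picture's height over the tangent of half this angle, whatever the lens; pixels are square), "cx", "cy" (the principal point, pixels), "view" (4x4, takes a point from world to camera coordinates). Camera axes: x right, y down, z forward; pixel columns grow to the right and rows downward; lengths in m; the calibration is good to about 2 mm. A picture is of the moment at which its call begins. camera_info takes no time and is no camera call.
A pose or a line that the arm cannot do raises robot.Unreachable and nothing moves.
- robot.job_done(): hands the job in, once; it reports no verdict.
Readings, each from a call of its own:
- robot.read_t(): time.
- robot.read_qpos(): joint angles.
- robot.read_qvel(): joint speeds.
- robot.read_effort(): joint torques, N m.
- robot.read_position(): TCP position.
- robot.read_tcp_rot(): TCP orientation.
- robot.read_force(): force on the tool from outside, world axes, zero at the start.
- robot.read_ft_torque(): the same for the moment, N m.
- robot.read_grip_width(): opening from 0.0 (shut) to 1.0 (fully open).
Only numpy, scipy, OpenCV 4.12 (cv2) and the standard library are available. Lean on these libraries where they do the work, as an engineer would, in place of code of your own. Each camera call takes 0.05 s, during which the arm holds its last target.

## Task

Check the two steel shafts lying on the granite plate, one after the other: press the closed fingertips lightly, with about 5 N, on top of a shaft and roll it along the plate through at least one full turn in one direction, feeling whether its middle rises. Put each shaft away before rolling the next: lay one that runs true fully down in the free seat of the shaft rack, and one that lifts or wobbles in the shallow steel tray. Never press hard on the plate, do not drop the shafts, and leave the jar and the vial where they stand.

Things in the scene. Friction and masses are not known exactly. Their poses are not given: they have to be found in the camera images.
- plate_top (a point): centre of the flat top of the fixed dark granite plate, 160 mm along its x, 250 mm along its y, 35 mm above the bench (z up). Steel stop strips at y = +-127 mm stand 4 mm above the top. The shafts lie on it about along its x, some 120 mm apart, and roll along its y. Contacts yield about 1 mm per 20 N.
- shaft_1_mid (a point): centre of a loose steel shaft, 10 mm diameter, 140 mm long, 90 g; x along it, z up at the start (a dark dimple 55 mm towards -x then looks up). One turn = 31 mm of rolling; fingertips on top go twice as far. It may be straight or bent, not told which. Straight: its top stays 10 mm above the plate all round.
- shaft_2_mid (a point): centre of the other loose shaft: same size, look and axes, straight or bent, not told which. A bent one is an even bow, its middle 3 mm off the line of its ends; it rests with the bow sideways, and over one part of a turn its middle rises by up to 3 mm; in the opposite part it rocks on its middle.
- rack_seat (a point): centre a shaft has when seated in the free seat of the fixed grey rack (120 x 112 mm, base 8 mm thick); x along the shaft, z up, 39.5 mm above the bench. Combs 8 mm thick at x = +-45 mm have notches 12.5 mm wide, floor 5 mm below this point, rounded mouth, top 10.5 mm above it. Another shaft is fixed in the seat 56 mm towards -y.
- tray_in (a point): centre of the inner floor of the fixed shallow steel tray, 184 mm along x, 98 mm along y inside; walls 3 mm thick, 17 mm above this floor; floor 3 mm above the bench; z up. Rack and tray stand on either side of the plate; which is on which side varies.
- jar: amber jar with black lid, 52 mm diameter, 82 mm tall, behind the plate; origin at the centre of its underside
- vial: small screw vial with black cap, 22 mm diameter, 48 mm tall, behind the plate; origin at the centre of its underside

How it is judged (in metres and radians):
On the way, in this order (a step that is already met when the one before it is completed fails the run):
1. a shaft has been rolled half a turn on the plate under the fingers (((angle between shaft_1_mid's own z axis and vertical above 2.4 rad and contact force between the fingers and shaft_1 above 0.3 N and contact force between shaft_1 and plate above 0.5 N) or (angle between shaft_2_mid's own z axis and vertical above 2.4 rad and contact force between the fingers and shaft_2 above 0.3 N and contact force between shaft_2 and plate above 0.5 N))).
2. it has been rolled on through a full turn in the same direction, still under the fingers (((angle between shaft_1_mid's own z axis and vertical below 0.6 rad and distance of shaft_1_mid from where it was at the start of the episode above 0.022 m and contact force between the fingers and shaft_1 above 0.3 N and contact force between shaft_1 and plate above 0.5 N) or (angle between shaft_2_mid's own z axis and vertical below 0.6 rad and distance of shaft_2_mid from where it was at the start of the episode above 0.022 m and contact force between the fingers and shaft_2 above 0.3 N and contact force between shaft_2 and plate above 0.5 N))).
3. that shaft is put away: the true one in the rack seat or the bent one in the tray (((x of shaft_1_mid in the frame of rack_seat between -0.012 and 0.012 m and y of shaft_1_mid in the frame of rack_seat between -0.003 and 0.003 m and z of shaft_1_mid in the frame of rack_seat between -0.003 and 0.003 m and angle between the x axis of shaft_1_mid and the x axis of rack_seat, either way round below 0.06 rad and linear speed of shaft_1 below 0.02 m/s and contact force between the fingers and shaft_1 below 0.05 N) or (x of shaft_2_mid in the frame of tray_in between -0.04 and 0.04 m and y of shaft_2_mid in the frame of tray_in between -0.046 and 0.046 m and z of shaft_2_mid in the frame of tray_in below 0.012 m and angle between shaft_2_mid's own x axis and vertical between 1.47 and 1.67 rad and linear speed of shaft_2 below 0.02 m/s and contact force between the fingers and shaft_2 below 0.05 N))), for 0.2 s.
4. the other shaft has been rolled half a turn on the plate under the fingers ((((x of shaft_1_mid in the frame of rack_seat between -0.012 and 0.012 m and y of shaft_1_mid in the frame of rack_seat between -0.003 and 0.003 m and z of shaft_1_mid in the frame of rack_seat between -0.003 and 0.003 m and angle between the x axis of shaft_1_mid and the x axis of rack_seat, either way round below 0.06 rad and linear speed of shaft_1 below 0.02 m/s and contact force between the fingers and shaft_1 below 0.05 N) and (angle between shaft_2_mid's own z axis and vertical above 2.4 rad and contact force between the fingers and shaft_2 above 0.3 N and contact force between shaft_2 and plate above 0.5 N)) or ((x of shaft_2_mid in the frame of tray_in between -0.04 and 0.04 m and y of shaft_2_mid in the frame of tray_in between -0.046 and 0.046 m and z of shaft_2_mid in the frame of tray_in below 0.012 m and angle between shaft_2_mid's own x axis and vertical between 1.47 and 1.67 rad and linear speed of shaft_2 below 0.02 m/s and contact force between the fingers and shaft_2 below 0.05 N) and (angle between shaft_1_mid's own z axis and vertical above 2.4 rad and contact force between the fingers and shaft_1 above 0.3 N and contact force between shaft_1 and plate above 0.5 N)))).
5. it too has been rolled on through a full turn in the same direction ((((x of shaft_1_mid in the frame of rack_seat between -0.012 and 0.012 m and y of shaft_1_mid in the frame of rack_seat between -0.003 and 0.003 m and z of shaft_1_mid in the frame of rack_seat between -0.003 and 0.003 m and angle between the x axis of shaft_1_mid and the x axis of rack_seat, either way round below 0.06 rad and linear speed of shaft_1 below 0.02 m/s and contact force between the fingers and shaft_1 below 0.05 N) and (angle between shaft_2_mid's own z axis and vertical below 0.6 rad and distance of shaft_2_mid from where it was at the start of the episode above 0.022 m and contact force between the fingers and shaft_2 above 0.3 N and contact force between shaft_2 and plate above 0.5 N)) or ((x of shaft_2_mid in the frame of tray_in between -0.04 and 0.04 m and y of shaft_2_mid in the frame of tray_in between -0.046 and 0.046 m and z of shaft_2_mid in the frame of tray_in below 0.012 m and angle between shaft_2_mid's own x axis and vertical between 1.47 and 1.67 rad and linear speed of shaft_2 below 0.02 m/s and contact force between the fingers and shaft_2 below 0.05 N) and (angle between shaft_1_mid's own z axis and vertical below 0.6 rad and distance of shaft_1_mid from where it was at the start of the episode above 0.022 m and contact force between the fingers and shaft_1 above 0.3 N and contact force between shaft_1 and plate above 0.5 N)))).
At the end, for the whole second after the job is handed in: The straight shaft lies down in both notches of the free seat (centre within 12 mm along, 3 mm across, 3 mm in height; 0.06 rad); the bent one lies flat on the tray floor (centre within 40 mm along, 46 mm across, under 12 mm up; level to 0.1 rad); both released, at rest (x of shaft_1_mid in the frame of rack_seat between -0.012 and 0.012 m and y of shaft_1_mid in the frame of rack_seat between -0.003 and 0.003 m and z of shaft_1_mid in the frame of rack_seat between -0.003 and 0.003 m and angle between the x axis of shaft_1_mid and the x axis of rack_seat, either way round below 0.06 rad and linear speed of each of shaft_1, shaft_2 below 0.02 m/s and contact force between the fingers and shaft_1 below 0.05 N and x of shaft_2_mid in the frame of tray_in between -0.04 and 0.04 m and y of shaft_2_mid in the frame of tray_in between -0.046 and 0.046 m and z of shaft_2_mid in the frame of tray_in below 0.012 m and angle between shaft_2_mid's own x axis and vertical between 1.47 and 1.67 rad and contact force between the fingers and shaft_2 below 0.05 N); the robot touches nothing.
It fails at once if the granite plate is pressed with more than 35 N (contact force between plate and anything else above 35 N).
It fails at once if a shaft is dropped: it falls free faster than 0.7 m/s (from over 25 mm) ((linear speed of shaft_1 above 0.7 m/s and contact force between the fingers and shaft_1 below 0.01 N) or (linear speed of shaft_2 above 0.7 m/s and contact force between the fingers and shaft_2 below 0.01 N)).
It fails at once if the jar is moved by more than 20 mm (distance of jar from where it was at the start of the episode above 0.02 m).
It fails at once if the vial is moved by more than 20 mm (distance of vial from where it was at the start of the episode above 0.02 m).
It also fails if it takes over 72 s, if anything falls off the work surface, if the arm or the gripper's body presses on something with over 40 N, if the wrist force passes 120 N, or if a joint passes its speed limit or range.

## Working session

There is one attempt and no reset: what is moved stays moved. The work goes in short steps, each a Python script; the robot and the scene stay as the last script left them, time stands still between calls to the robot, and variables do not carry over. Pictures are saved under pics/ and viewed, and the job is handed in when it is done.

```bash
ls; mkdir -p pics; cat > h.py <<'E'
import numpy as np, cv2
from rig import robot
def K(n):
    c=robot.camera_info(n); f=240/np.tan(np.radians(c['vfov']/2)); return f,c['cx'],c['cy'],np.array(c['view'])
def snap(n,name):
    im,d=robot.grab_frame(n); cv2.imwrite(f'pics/{name}.png',im[:,:,::-1]); np.save(f'pics/{name}.npy',d); return im,d
def cloud(n,d):
    f,cx,cy,V=K(n); v,u=np.mgrid[:480,:640]
    P=np.stack([(u-cx)/f*d,(v-cy)/f*d,d],-1)
    R=V[:3,:3]; t=V[:3,3]
    return (P-t)@R
E
python3 - <<'E'
from h import *
for n in('top','side'):
    im,d=snap(n,n+'0'); print(K(n)); 
    if n=='top':
        W=cloud(n,d); print(W[240,320])
print(robot.read_t(),robot.read_position(),robot.read_tcp_rot(),robot.read_force())
E
```

```text
pics
(np.float64(558.5206714433833), 319.58650808638487, 239.88852747898915, array([[-0.01293593, -0.99985796, -0.01080364,  0.02143706],
       [-0.99114454,  0.01424971, -0.13202062,  0.5333496 ],
       [ 0.13215582,  0.00900016, -0.99118809,  1.34094839],
       [ 0.        ,  0.        ,  0.        ,  1.        ]]))
[0.53342044 0.01314539 0.03458008]
(np.float64(454.3167736900883), 317.38299328921426, 239.0190245875359, array([[-0.96857072, -0.24823265, -0.01585305,  0.54472735],
       [-0.1196824 ,  0.52095913, -0.84514951,  0.11221696],
       [ 0.2180525 , -0.81668974, -0.53429484,  0.89177849],
       [ 0.        ,  0.        ,  0.        ,  1.        ]]))
0.1 [ 0.26686397 -0.61948473  0.18652294] [[-9.18430406e-01 -3.95582006e-01 -6.82744333e-04]
 [-3.95582577e-01  9.18429519e-01  1.28206963e-03]
 [ 1.19888874e-04  1.44757349e-03 -9.99998945e-01]] [-1.00324279  0.26098002 -0.04776495]
```

View pics/top0.png

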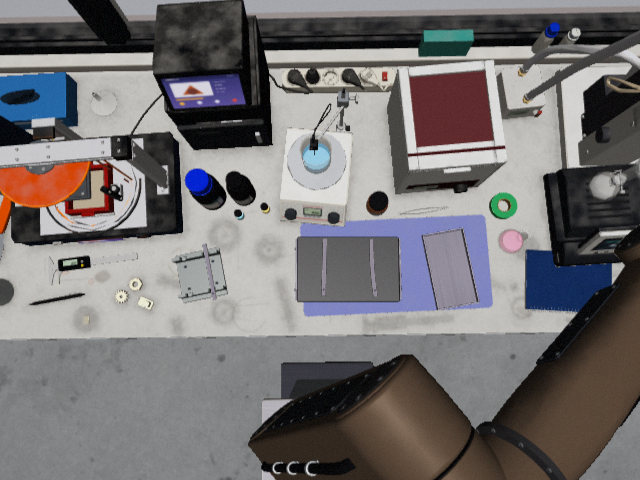

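View pics/side0.png

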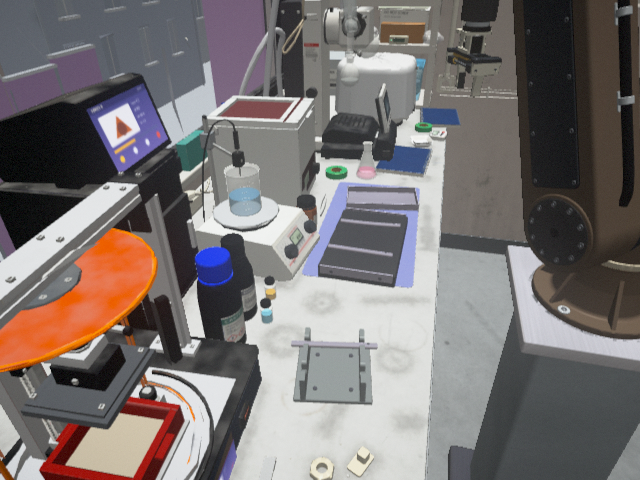

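```bash
python3 - <<'E'
from h import *
im=cv2.imread('pics/top0.png')
a=cv2.resize(im[225:320,285:485],None,fx=4,fy=4,interpolation=cv2.INTER_CUBIC)
b=cv2.resize(im[190:310,160:280],None,fx=5,fy=5,interpolation=cv2.INTER_CUBIC)
cv2.imwrite('pics/a.png',a);cv2.imwrite('pics/b.png',b[:600])
d=np.load('pics/top0.npy');W=cloud('top',d)
for n,(u,v) in dict(plTL=(298,238),plTR=(398,238),plBL=(298,300),plBR=(398,300),s324=(324,265),s324t=(324,245),s324b=(323,290),s374=(374,265),s374t=(373,245),s374b=(375,290),tray=(450,269),rack=(190,272),rshaft=(209,270),jar=(377,198),bench=(260,300)).items(): print(n,W[v,u].round(4))
E
```

```text
plTL [0.539  0.0673 0.0358]
plTR [ 0.5369 -0.1803  0.0253]
plBL [0.387  0.0685 0.0359]
plBR [ 0.3838 -0.1745  0.033 ]
s324 [0.4708 0.0041 0.0417]
s324t [0.5205 0.0035 0.0378]
s324b [0.41   0.0074 0.0441]
s374 [ 0.4697 -0.1182  0.0356]
s374t [ 0.5184 -0.1166  0.0402]
s374b [ 0.4081 -0.1177  0.0505]
tray [ 0.46   -0.3109  0.0013]
rack [0.4609 0.3397 0.0076]
rshaft [0.4623 0.2845 0.0439]
jar [ 0.6269 -0.1255  0.0821]
bench [ 0.3892  0.1654 -0.0022]
```

View pics/a.png

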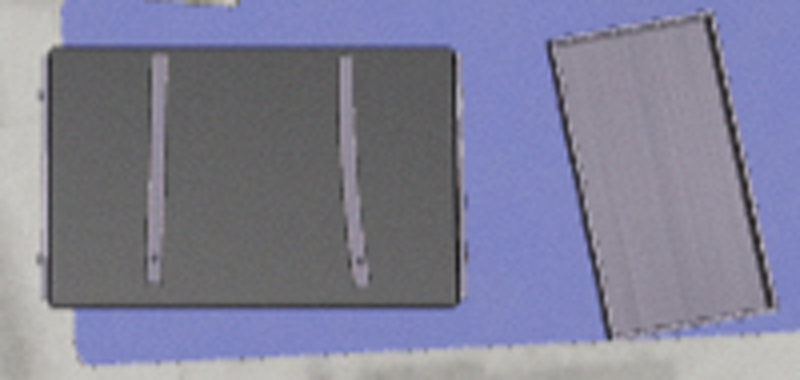

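View pics/b.png

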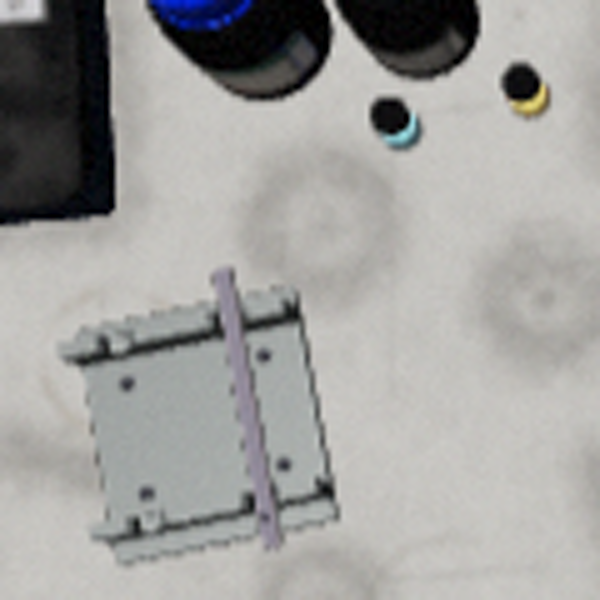

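```bash
cat >> h.py <<'E'
def ray(n,u,v,z):
    f,cx,cy,V=K(n); R=V[:3,:3]; t=V[:3,3]
    C=-R.T@t; d=R.T@np.stack([(np.asarray(u,float)-cx)/f,(np.asarray(v,float)-cy)/f,np.ones(np.shape(u))]) 
    return (C[:,None]+d.reshape(3,-1)*((z-C[2])/d.reshape(3,-1)[2])).T
def proj(n,P):
    f,cx,cy,V=K(n); p=np.atleast_2d(P)@V[:3,:3].T+V[:3,3]
    return np.c_[f*p[:,0]/p[:,2]+cx,f*p[:,1]/p[:,2]+cy]
E
cat > shafts.py <<'E'
from h import *
def find(img,c0,c1,r0=239,r1=302,thr=30,z=.040):
    # subpixel centre per row of bright-on-dark shaft
    g=img.astype(float).mean(2); out=[]
    for v in range(r0,r1):
        row=g[v,c0:c1]; w=np.clip(row-np.median(row)-thr,0,None)
        if w.max()>15: out.append(((w*np.arange(c0,c1)).sum()/w.sum(),v))
    o=np.array(out); return ray('top',o[:,0],o[:,1],z)
E
python3 - <<'E'
from shafts import *
im=cv2.imread('pics/top0.png')
for c in ((310,338),(358,390)):
    P=find(im,*c)
    k=np.polyfit(P[:,0],P[:,1],1); r=P[:,1]-np.polyval(k,P[:,0])
    xm=(P[0,0]+P[-1,0])/2
    print(len(P),'x',P[0,0],P[-1,0],'mid',xm,np.polyval(k,xm),'yaw',np.degrees(np.arctan(k[0])))
    q=np.polyfit(P[:,0]-xm,P[:,1],2); print('bow mm',q[0]*.07**2*1000,(r*1000).round(1))
# plate mask
g=im.mean(2); 
print([ (u,int(g[270,u])) for u in range(292,304)],[ (u,int(g[270,u])) for u in range(394,404)])
print([ (v,int(g[v,350])) for v in range(232,244)],[ (v,int(g[v,350])) for v in range(296,308)])
E
```

```text
39 x 0.5350126264457183 0.42955845636717005 mid 0.4822855414064442 0.004242956144572704 yaw -2.1464689368421266
bow mm 0.1939449013364567 [-0.6 -0.4 -0.1 -0.2 -0.1 -0.5  0.2  0.7  0.6  0.6  0.6  0.4  0.5  0.5
  0.3  0.4  0.1  0.1 -0.1 -0.2 -0.3 -0.3 -0.6 -0.5 -0.8 -0.7 -0.6 -0.7
 -0.7  0.2  0.9  0.4  0.2  0.5  0.4 -0.4  0.4  0.2 -0.2]
53 x 0.530901093953009 0.3988331976161181 mid 0.46486714578456356 -0.11316936826499151 yaw 2.502973601997619
bow mm -2.5563772001909264 [-1.7 -1.4 -1.2 -1.1 -0.9 -0.8 -0.6 -0.3 -0.3 -0.   0.2  0.2 -0.2  0.3
  0.7  0.9  1.1  1.2  1.1  0.3 -0.1  0.1  0.4  0.2  0.3  0.6  0.1  0.2
  0.7  0.7  1.1  1.5  1.3  1.7  0.3 -0.1 -0.1  0.3 -0.5 -0.3  0.2  0.5
  0.6 -0.1 -0.7 -1.  -0.6 -1.3  1.7  1.8 -2.  -2.7 -2.5]
[(292, 192), (293, 194), (294, 192), (295, 170), (296, 173), (297, 64), (298, 104), (299, 101), (300, 103), (301, 102), (302, 104), (303, 101)] [(394, 99), (395, 97), (396, 96), (397, 98), (398, 65), (399, 90), (400, 147), (401, 151), (402, 152), (403, 150)]
[(232, 150), (233, 157), (234, 152), (235, 150), (236, 111), (237, 87), (238, 88), (239, 92), (240, 89), (241, 92), (242, 92), (243, 94)] [(296, 106), (297, 103), (298, 107), (299, 107), (300, 103), (301, 69), (302, 122), (303, 152), (304, 149), (305, 153), (306, 152), (307, 153)]
```

```bash
cat >> h.py <<'E'
def Rdown(yaw):  # tool y along world y rotated by yaw(deg); tool z down
    a=np.radians(yaw); x=np.array([-np.cos(a),-np.sin(a),0]); y=np.array([-np.sin(a),np.cos(a),0])
    return np.c_[x,y,[0,0,-1]]
E
python3 - <<'E'
from h import *
R=Rdown(-2)
for yaw in(-2,178): print(robot.ik([.465,.01,.15],Rdown(yaw)))
t=robot.read_t(); robot.goto([.465,.015,.12],R); print(robot.read_t()-t)
t=robot.read_t();robot.move_gripper(0); print(robot.read_t()-t, robot.read_grip_width())
print(robot.read_position(),robot.read_force(),robot.read_qpos())
snap('side','side1');im,d=snap('top','top1')
s=cv2.imread('pics/side1.png');cv2.imwrite('pics/c.png',cv2.resize(s[120:300,290:490],None,fx=4,fy=3.3,interpolation=cv2.INTER_CUBIC))
E
```

```text
[  25.58626782    2.16880795  -27.96372146    0.          -59.86747059
 -117.58626782]
[ 25.58626782   2.16880795 -27.96372146   0.         -59.86747059
  62.41373218]
2.375
1.4249999999999998 0.0031721908216199085
[0.46497646 0.01499908 0.11998301] [-0.46964703 -0.04993083  0.50703291] [ 2.61955028e+01  3.92955271e+00 -3.04468259e+01 -2.48584776e-04
 -5.56258757e+01 -1.18195124e+02]
```

View pics/c.png

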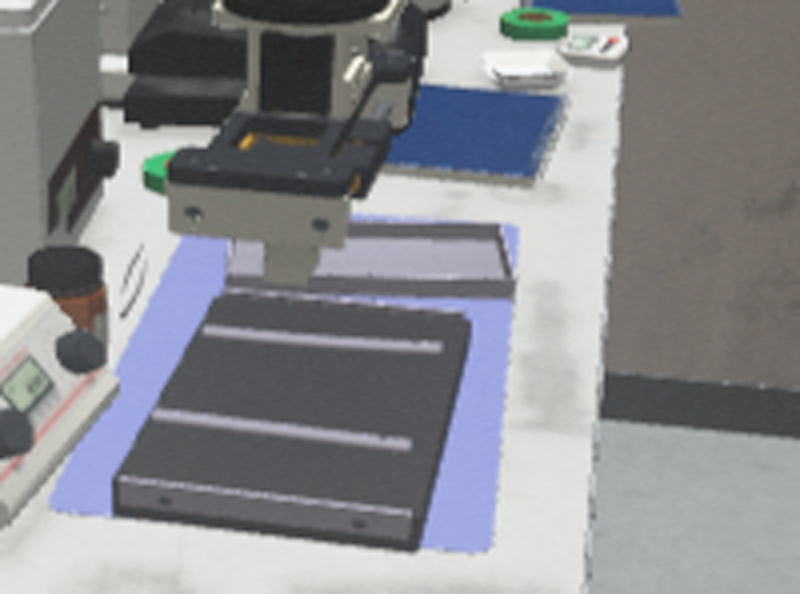

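View pics/top1.png

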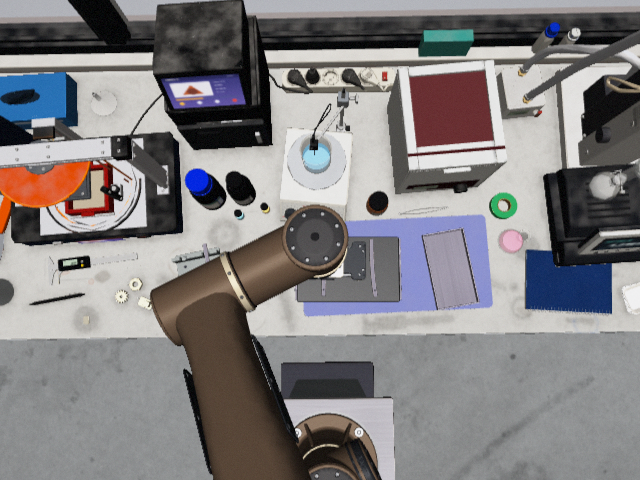

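```bash
python3 - <<'E'
from h import *
d=np.load('pics/side1.npy');W=cloud('side',d)
print(proj('side',[[.465,.015,.12],[.465,.015,.139]]))
for v in range(190,209,2):
    print(v,[tuple((W[v,u]*1000).round().astype(int)) for u in range(354,374,3)])
E
```

```text
[[361.34558382 220.66467464]
 [361.68688972 212.41272905]]
190 [(np.int64(467), np.int64(104), np.int64(231)), (np.int64(462), np.int64(103), np.int64(231)), (np.int64(456), np.int64(103), np.int64(232)), (np.int64(451), np.int64(103), np.int64(232)), (np.int64(446), np.int64(104), np.int64(233)), (np.int64(440), np.int64(106), np.int64(235)), (np.int64(435), np.int64(104), np.int64(235))]
192 [(np.int64(467), np.int64(104), np.int64(227)), (np.int64(462), np.int64(102), np.int64(227)), (np.int64(456), np.int64(103), np.int64(228)), (np.int64(451), np.int64(104), np.int64(229)), (np.int64(446), np.int64(104), np.int64(230)), (np.int64(440), np.int64(104), np.int64(230)), (np.int64(435), np.int64(104), np.int64(231))]
194 [(np.int64(540), np.int64(-329), np.int64(3)), (np.int64(473), np.int64(34), np.int64(188)), (np.int64(456), np.int64(102), np.int64(223)), (np.int64(451), np.int64(102), np.int64(224)), (np.int64(446), np.int64(104), np.int64(226)), (np.int64(440), np.int64(104), np.int64(226)), (np.int64(435), np.int64(105), np.int64(227))]
196 [(np.int64(538), np.int64(-317), np.i
[... 1550 characters left out ...]
p.int64(479), np.int64(-254), np.int64(18))]
206 [(np.int64(526), np.int64(-248), np.int64(9)), (np.int64(472), np.int64(32), np.int64(161)), (np.int64(466), np.int64(32), np.int64(162)), (np.int64(460), np.int64(32), np.int64(163)), (np.int64(455), np.int64(30), np.int64(163)), (np.int64(487), np.int64(-256), np.int64(10)), (np.int64(479), np.int64(-256), np.int64(11))]
208 [(np.int64(525), np.int64(-245), np.int64(4)), (np.int64(517), np.int64(-247), np.int64(4)), (np.int64(510), np.int64(-250), np.int64(4)), (np.int64(502), np.int64(-250), np.int64(5)), (np.int64(495), np.int64(-256), np.int64(2)), (np.int64(486), np.int64(-252), np.int64(6)), (np.int64(478), np.int64(-254), np.int64(6))]
```

```bash
python3 - <<'E'
from h import *
snap('side','side2')
d=np.load('pics/side2.npy');W=cloud('side',d)
print(proj('side',[[.4,.07,.035],[.53,.07,.035],[.465,-.05,.035]]))
for u,v in((390,255),(345,240),(370,240),(360,203),(360,207),(360,208),(360,209),(360,212),(360,216)): print(u,v,W[v,u])
d=np.load('pics/top1.npy');W=cloud('top',d)
print(robot.read_position(),robot.read_t())
s=cv2.imread('pics/side2.png');cv2.imwrite('pics/d.png',cv2.resize(s[170:270,320:420],None,fx=6,fy=6,interpolation=cv2.INTER_CUBIC))
E
```

```text
[[387.49153014 274.85147667]
 [323.94488446 266.17244964]
 [364.90346539 239.43805599]]
390 255 [0.4026103  0.00962748 0.04219316]
345 240 [ 0.50821302 -0.03977329  0.03369397]
370 240 [ 0.45368539 -0.05111352  0.03443316]
360 203 [0.46679155 0.03001674 0.16767782]
360 207 [ 0.50953163 -0.24820256  0.00781392]
360 208 [ 0.50987545 -0.25109575  0.00324695]
360 209 [ 0.49889166 -0.18068181  0.03889244]
360 212 [ 0.49827222 -0.17856426  0.03161953]
360 216 [ 0.49364969 -0.15106835  0.03591342]
[0.46503909 0.0150134  0.1200269 ] 4.05
```

View pics/d.png

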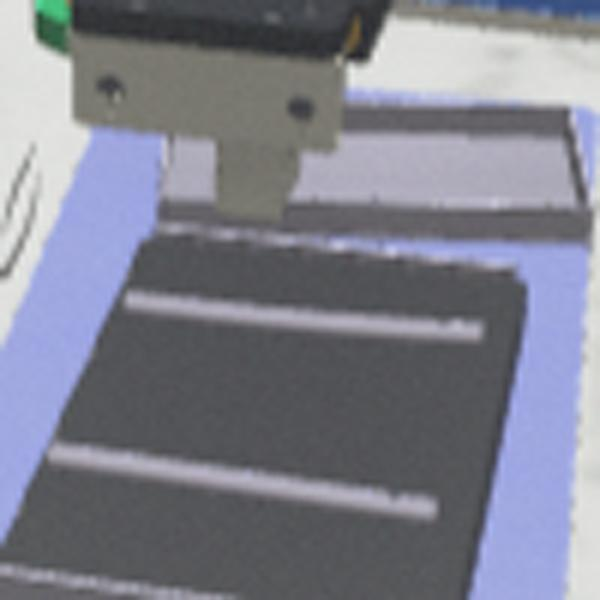

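```bash
python3 - <<'E'
from h import *
p=[.26686,-.61948,.18652]; print(proj('side',[p]))
s=cv2.imread('pics/side0.png');cv2.imwrite('pics/e.png',cv2.resize(s[20:120,420:520],None,fx=6,fy=6,interpolation=cv2.INTER_CUBIC))
d=np.load('pics/side0.npy');W=cloud('side',d)
for v in range(60,110,3): print(v,[tuple((W[v,u]*1000).round().astype(int).tolist()) for u in range(450,500,6)])
E
```

```text
[[463.79539431 104.9977769 ]]
60 [(323, -653, 306), (307, -637, 309), (289, -664, 305), (272, -666, 305), (264, -523, 332), (249, -523, 332), (234, -525, 333), (218, -536, 331), (203, -541, 331)]
63 [(322, -651, 298), (306, -634, 302), (290, -604, 308), (271, -667, 296), (263, -520, 325), (248, -522, 325), (233, -526, 325), (217, -536, 324), (201, -543, 323)]
66 [(306, -1529, 114), (278, -1536, 114), (286, -669, 287), (276, -547, 312), (262, -522, 317), (247, -524, 317), (231, -526, 317), (215, -536, 316), (199, -547, 314)]
69 [(304, -1538, 99), (276, -1535, 100), (285, -665, 279), (275, -544, 305), (260, -525, 309), (245, -528, 309), (229, -540, 307), (212, -552, 305), (197, -557, 305)]
72 [(302, -1544, 84), (274, -1538, 86), (284, -662, 271), (274, -542, 297), (260, -520, 302), (244, -531, 301), (227, -545, 298), (211, -548, 298), (196, -552, 298)]
75 [(300, -1536, 72), (272, -1538, 73), (283, -662, 263), (218, -1537, 75), (258, -521, 295), (242, -534, 292), (226, -537, 292), (210, -546, 291), (83, -1542, 79)]
78 [(298, -1536, 58), (299, -670, 252), (282, -657, 255), (216, -1537, 6
[... 1077 characters left out ...]
-15)]
99 [(285, -1539, -42), (256, -1548, -43), (228, -1537, -38), (200, -1536, -37), (172, -1551, -39), (145, -1540, -35), (117, -1542, -34), (88, -1559, -37), (64, -1534, -29)]
102 [(283, -1530, -54), (255, -1530, -53), (226, -1537, -53), (198, -1534, -51), (169, -1551, -54), (142, -1541, -49), (116, -1533, -46), (89, -1527, -43), (61, -1538, -44)]
105 [(280, -1547, -73), (252, -1544, -71), (223, -1550, -71), (196, -1539, -66), (168, -1534, -64), (140, -1540, -64), (113, -1533, -60), (86, -1532, -58), (57, -1546, -61)]
108 [(279, -1537, -85), (250, -1537, -84), (222, -1538, -82), (193, -1544, -82), (166, -1536, -79), (138, -1539, -78), (110, -1539, -76), (81, -1548, -77), (54, -1546, -75)]
```

View pics/e.png

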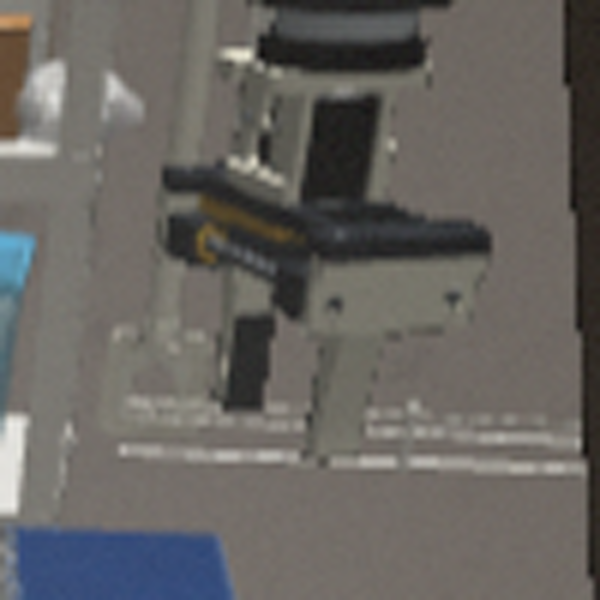

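```bash
python3 - <<'E'
from h import *
t=robot.read_t();f0=robot.read_force();print(f0)
robot.servo_line([.465,.0132,.065],speed=.1)
t1=robot.read_t();print(t1-t, robot.read_force())
z=.065
while z>.050:
    z-=.001; robot.servo_line([.465,.0132,z],speed=.02)
    if robot.read_force()[2]-f0[2]>2: break
print(z,robot.read_force(),robot.read_t()-t1,robot.read_position())
snap('side','side3')
s=cv2.imread('pics/side3.png');cv2.imwrite('pics/d.png',cv2.resize(s[170:290,320:420],None,fx=6,fy=5,interpolation=cv2.INTER_CUBIC))
E
```

```text
[ 1.13287914  0.20744546 -0.04562019]
0.7000000000000002 [0.24608979 0.74336617 0.13150933]
0.04999999999999999 [ 0.42465045 -0.13345155  0.39142349] 3.75 [0.4649265  0.0131732  0.04991493]
```

View pics/d.png

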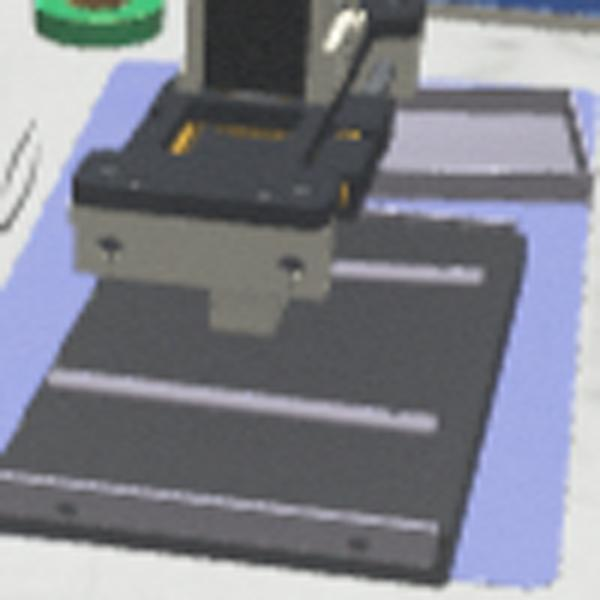

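```bash
python3 - <<'E'
from h import *
d=np.load('pics/side3.npy');W=cloud('side',d)
for v in range(226,242): print(v,[tuple((W[v,u]*1000).round().astype(int).tolist()) for u in (356,359,362,365,368)])
print(proj('side',[[.465,.029,.05],[.465,.029,.085],[.465,.029,.09],[.465,.029,.08]]))
E
```

```text
226 [(462, 101, 157), (456, 102, 159), (451, 101, 159), (445, 102, 160), (440, 102, 161)]
227 [(461, 104, 157), (456, 103, 158), (450, 104, 159), (445, 104, 159), (440, 97, 156)]
228 [(473, 31, 111), (456, 103, 155), (450, 102, 155), (445, 103, 157), (440, 99, 155)]
229 [(473, 31, 109), (467, 30, 109), (461, 31, 110), (445, 103, 155), (452, 2, 94)]
230 [(473, 28, 105), (467, 28, 105), (460, 32, 109), (454, 31, 109), (465, -92, 35)]
231 [(473, 27, 101), (467, 28, 103), (460, 31, 106), (455, 29, 105), (464, -92, 33)]
232 [(473, 29, 100), (467, 28, 101), (461, 28, 102), (455, 27, 102), (464, -87, 33)]
233 [(472, 31, 100), (466, 31, 100), (461, 28, 99), (454, 29, 101), (463, -83, 32)]
234 [(473, 29, 96), (467, 29, 97), (461, 28, 97), (454, 30, 99), (462, -77, 33)]
235 [(473, 28, 93), (466, 29, 94), (460, 29, 95), (454, 28, 96), (462, -74, 33)]
236 [(473, 28, 90), (467, 28, 91), (460, 33, 95), (454, 30, 94), (461, -68, 34)]
237 [(486, -56, 35), (480, -60, 33), (460, 28, 90), (466, -60, 35), (460, -63, 34)]
238 [(486, -53, 34), (479, -53, 35), (472, -52, 36), (466, -59, 33), (459, -58, 35)]
239 [(485, -48, 35), (478, -49, 35), (472, -51, 34), (465, -54, 34), (459, -55, 34)]
240 [(484, -47, 33), (478, -47, 34), (471, -48, 34), (464, -47, 36), (459, -55, 32)]
241 [(483, -39, 35), (477, -43, 34), (470, -43, 34), (464, -48, 32), (458, -50, 32)]
[[358.99477481 253.19391344]
 [359.56407226 238.9377788 ]
 [359.64728686 236.85394972]
 [359.48133741 241.00959403]]
```

```bash
python3 - <<'E'
from h import *
t1=robot.read_t()
f=[robot.read_force()[2] for _ in range(5)];print(f,robot.read_t()-t1)
z=.050;hit=False
while z>.0395:
    z-=.001; robot.servo_line([.465,.0132,z],speed=.03)
    f=robot.read_force()[2]
    if f>2: hit=True;break
print(hit,z,f,robot.read_t()-t1,robot.read_position())
E
```

```text
[np.float64(-0.36666952251417695), np.float64(-0.36666952251417695), np.float64(-0.36666952251417695), np.float64(-0.36666952251417695), np.float64(-0.36666952251417695)] 0.0
False 0.03899999999999999 -0.5811104178785631 2.75 [0.46494542 0.01317221 0.03893867]
```

```bash
python3 - <<'E'
from h import *
robot.servo_line([.465,.0132,.017],speed=.05)
print(robot.read_force(),robot.read_position(),robot.read_t())
snap('side','side4')
d=np.load('pics/side4.npy');W=cloud('side',d)
for v in range(238,262): print(v,[tuple((W[v,u]*1000).round().astype(int).tolist()) for u in (356,359,362)])
s=cv2.imread('pics/side4.png');cv2.imwrite('pics/d.png',cv2.resize(s[190:290,320:420],None,fx=6,fy=6,interpolation=cv2.INTER_CUBIC))
E
```

```text
[-0.05041779  0.57829773  0.19444658] [0.46486729 0.01309615 0.0167362 ] 11.8917
238 [(461, 101, 132), (455, 102, 134), (449, 102, 134)]
239 [(460, 103, 131), (455, 101, 131), (449, 101, 132)]
240 [(460, 102, 128), (455, 103, 130), (449, 103, 131)]
241 [(461, 100, 125), (455, 101, 126), (449, 105, 129)]
242 [(460, 101, 124), (455, 102, 125), (449, 102, 126)]
243 [(460, 103, 122), (454, 103, 123), (449, 102, 123)]
244 [(472, 28, 71), (466, 29, 72), (449, 102, 121)]
245 [(472, 30, 70), (466, 29, 70), (460, 27, 70)]
246 [(472, 27, 66), (466, 29, 68), (459, 28, 68)]
247 [(347, 805, 580), (466, 28, 64), (460, 27, 65)]
248 [(472, 28, 61), (466, 28, 62), (459, 30, 64)]
249 [(472, 28, 59), (466, 27, 59), (459, 29, 61)]
250 [(475, 5, 41), (465, 29, 58), (459, 29, 59)]
251 [(475, 7, 40), (468, 8, 41), (462, 10, 44)]
252 [(474, 12, 40), (469, 6, 37), (462, 8, 40)]
253 [(475, 6, 34), (469, 5, 34), (461, 11, 39)]
254 [(474, 10, 34), (469, 5, 31), (462, 8, 35)]
255 [(473, 15, 35), (467, 12, 34), (461, 10, 34)]
256 [(473, 17, 34), (467, 16, 34), (460, 16, 35)]
257 [(472, 23, 35), (466, 20, 34), (460, 17, 33)]
258 [(472, 25, 34), (465, 23, 34), (460, 20, 32)]
259 [(471, 28, 34), (465, 25, 33), (459, 26, 35)]
260 [(470, 31, 33), (464, 31, 34), (458, 30, 35)]
261 [(469, 37, 35), (464, 34, 34), (457, 33, 34)]
```

View pics/d.png

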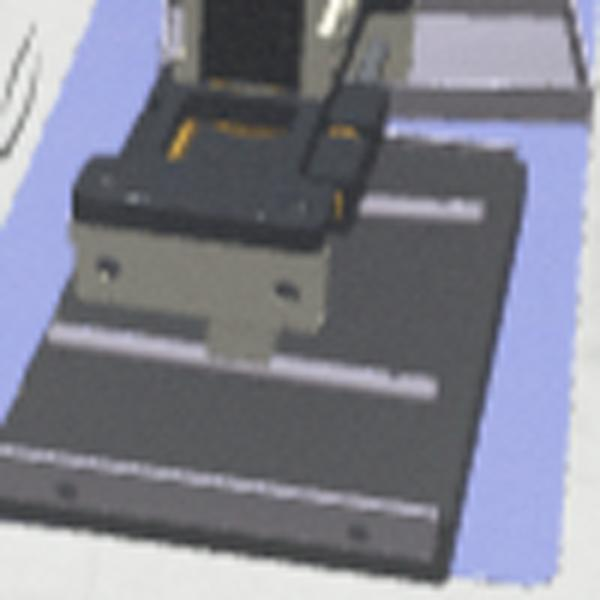

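```bash
cat > roll.py <<'E'
from h import *
def down(p,zfast,zmin,F0=0,step=.0008):
    p=np.array(p,float)
    if zfast is not None: p[2]=zfast; robot.servo_line(p,speed=.06)
    fz=[]
    while p[2]>zmin:
        p[2]-=step; robot.servo_line(p,speed=.03)
        f=robot.read_force()[2]-F0
        if f>2.0: break
    else: print('no contact',p); return p,False
    print('contact',p.round(4),round(f,2))
    return p,True
def stroke(p,d,L,F0=0,step=.0025,Ft=5.,k=20000.,gain=.6,ff=0.6,speed=.03):
    p=np.array(p,float); d=np.array([d[0],d[1],0.]); log=[]; s=0; dzp=0
    while s<L-1e-6:
        f=robot.read_force()-[0,0,F0]
        e=f[2]-Ft; dz=gain*e/k+ff*dzp; dz=float(np.clip(dz,-.0008,.0012))
        if f[2]>20: print('high',f,p); p[2]+=.0008; robot.servo_line(p,speed=.03)
        dzp=dz; ds=min(step,L-s); s+=ds
        p=p+d*ds; p[2]+=dz; robot.servo_line(p,speed=speed)
        log.append((round(s*1000,1),round(p[2]*1000,2),round(f[2],1),round(f[1],1),round(f[0],1)))
    print(log, robot.read_t()); return p
E
python3 - <<'E'
from roll import *
F0=robot.read_force()[2]; print(F0)
p,ok=down([.465,.0132,.017],.010,-.003)
print(robot.read_force(),robot.read_position(),robot.read_t())
np.save('p.npy',p)
E
```

```text
0.2947713016253608
contact [0.465  0.0132 0.0052] 4.59
[-1.49266529  0.07755416  4.59247941] [0.46522508 0.01320766 0.00542848] 13.7083
```

```bash
python3 - <<'E'
from roll import *
p=np.load('p.npy'); d=(-.0366,-.9993)
p=stroke(p,d,.012)
np.save('p.npy',p)
snap('side','side5')
s=cv2.imread('pics/side5.png');cv2.imwrite('pics/d.png',cv2.resize(s[190:290,320:420],None,fx=6,fy=6,interpolation=cv2.INTER_CUBIC))
E
```

```text
[(2.5, np.float64(5.19), np.float64(4.6), np.float64(0.1), np.float64(-1.5)), (5.0, np.float64(5.23), np.float64(6.5), np.float64(-0.4), np.float64(-0.4)), (7.5, np.float64(5.24), np.float64(4.8), np.float64(-1.7), np.float64(-0.1)), (10.0, np.float64(5.22), np.float64(3.9), np.float64(0.7), np.float64(-0.7)), (12.0, np.float64(5.29), np.float64(7.9), np.float64(1.1), np.float64(-0.6))] 14.9583
```

View pics/d.png

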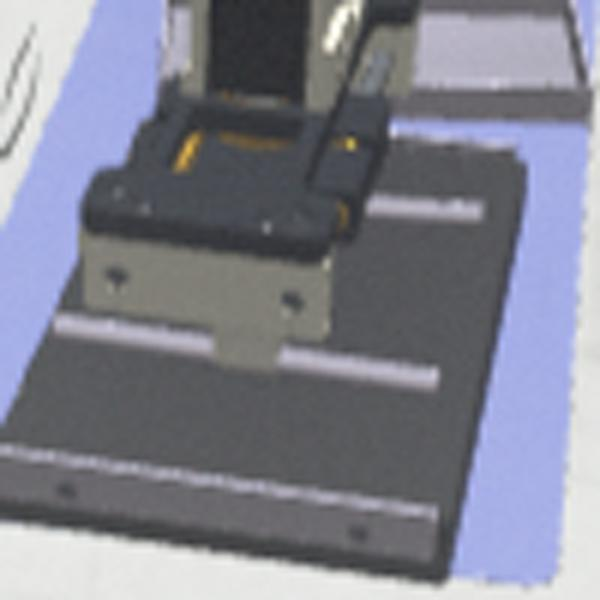

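```bash
python3 - <<'E'
from roll import *
p=np.load('p.npy'); d=np.array((-.0366,-.9993,0))
p=stroke(p,d,.024,step=.003)
q=p+[0,0,.003]; robot.servo_line(q,speed=.04)
snap('side','side6')
q=q-d*.018; robot.servo_line(q,speed=.1)
q,ok=down(q,p[2]+.0008,p[2]-.002,step=.0006)
np.save('p.npy',q)
if ok:
    q=stroke(q,d,.036,step=.003); np.save('p.npy',q)
    snap('side','side7')
s=cv2.imread('pics/side6.png');s2=cv2.imread('pics/side7.png');cv2.imwrite('pics/d.png',np.hstack([cv2.resize(a[190:290,320:420],None,fx=4,fy=6,interpolation=cv2.INTER_CUBIC) for a in (s,s2)]))
E
```

```text
[(3.0, np.float64(5.42), np.float64(9.2), np.float64(1.2), np.float64(-1.4)), (6.0, np.float64(5.59), np.float64(8.2), np.float64(-1.1), np.float64(-1.3)), (9.0, np.float64(5.73), np.float64(6.4), np.float64(-0.6), np.float64(0.4)), (12.0, np.float64(5.83), np.float64(5.2), np.float64(-1.0), np.float64(-0.0)), (15.0, np.float64(5.9), np.float64(5.7), np.float64(-0.2), np.float64(0.4)), (18.0, np.float64(5.93), np.float64(4.6), np.float64(-0.7), np.float64(0.6)), (21.0, np.float64(5.88), np.float64(2.5), np.float64(-0.3), np.float64(-0.3)), (24.0, np.float64(5.69), np.float64(-0.1), np.float64(0.2), np.float64(-0.2))] 17.0083
contact [ 0.4643 -0.0048  0.0053] 3.64
[(3.0, np.float64(5.25), np.float64(3.6), np.float64(-1.3), np.float64(-0.2)), (6.0, np.float64(5.26), np.float64(6.2), np.float64(-0.9), np.float64(0.2)), (9.0, np.float64(5.2), np.float64(2.8), np.float64(-0.6), np.float64(0.0)), (12.0, np.float64(5.24), np.float64(7.5), np.float64(0.4), np.float64(-2.0)), (15.0, np.float64(5.41), np.float64(10.0), np.float64(-0.4), np.float64(-1.2)), (18.0, np.float64(5.61), np.float64(8.2), np.float64(-1.1), np.float64(-3.0)), (21.0, np.float64(5.78), np.float64(6.6), np.float64(-1.4), np.float64(-0.8)), (24.0, np.float64(5.89), np.float64(5.4), np.float64(-0.0), np.float64(-0.7)), (27.0, np.float64(5.94), np.float64(4.2), np.float64(-0.4), np.float64(-0.0)), (30.0, np.float64(5.93), np.float64(3.7), np.float64(-1.2), np.float64(1.5)), (33.0, np.float64(5.77), np.float64(0.1), np.float64(-0.9), np.float64(0.7)), (36.0, np.float64(5.58), np.float64(1.7), np.float64(-0.6), np.float64(-1.2))] 21.3917
```

View pics/d.png

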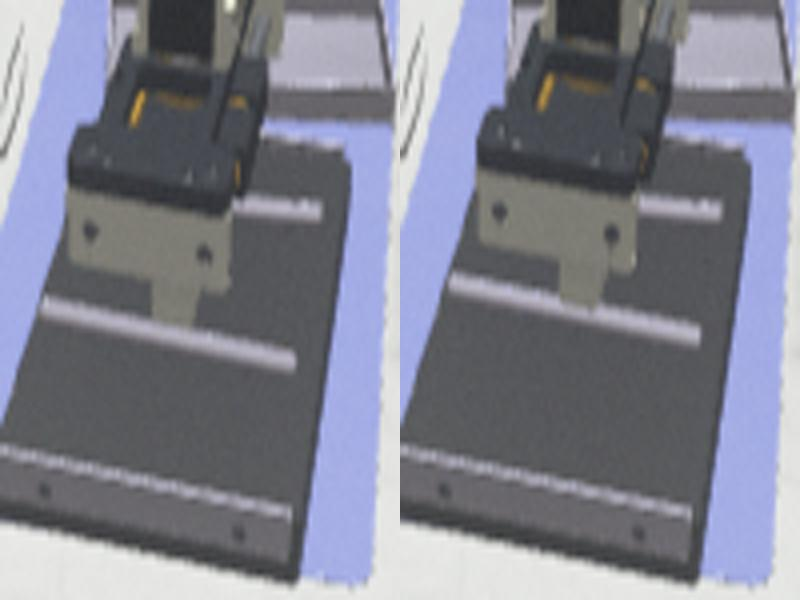

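```bash
cat >> h.py <<'E'
def sidey(name,us=(378,384,390),lo=225,hi=262,z=.041):
    g=cv2.imread(f'pics/{name}.png').astype(float).mean(2) if isinstance(name,str) else name.astype(float).mean(2)
    o=[]
    for u in us:
        c=g[lo:hi,u]; w=np.clip(c-np.median(c)-35,0,None); v=(w*np.arange(lo,hi)).sum()/w.sum(); o.append(ray('side',[u],[v],z)[0,:2].round(4).tolist())
    return o
E
python3 - <<'E'
from h import *
for n,lo,hi in (('side4',244,268),('side5',240,265),('side6',238,262),('side7',234,256)): print(n,sidey(n,lo=lo,hi=hi))
s2=cv2.imread('pics/side7.png');cv2.imwrite('pics/d.png',cv2.resize(s2[225:265,320:400],None,fx=10,fy=12,interpolation=cv2.INTER_NEAREST))
E
```

```text
side4 [[0.4286, 0.0031], [0.4158, 0.0038], [0.4032, 0.0039]]
side5 [[0.4295, -0.0033], [0.4166, -0.0027], [0.4039, -0.0022]]
side6 [[0.4311, -0.015], [0.4182, -0.0146], [0.4053, -0.0139]]
side7 [[0.4335, -0.0324], [0.4204, -0.0319], [0.4073, -0.0314]]
```

View pics/d.png

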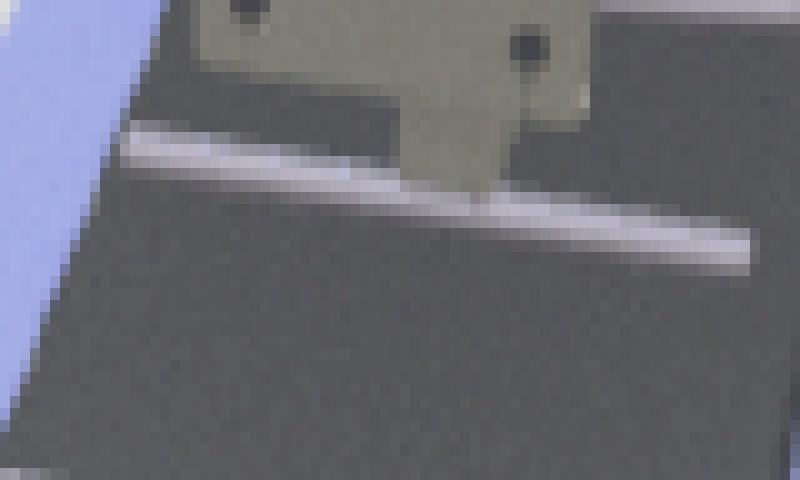

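```bash
python3 - <<'E'
from roll import *
print(ray('side',[332,394.8],[237,246],.041))
q=np.load('p.npy'); q[2]=.020; robot.servo_line(q,speed=.06)
robot.move_gripper(.35)
im,d=snap('top','top2'); im,d=snap('side','side8'); print('shaft',sidey('side8',lo=234,hi=256),robot.read_t(),robot.read_grip_width())
E
```

```text
[[ 0.53679271 -0.03422799  0.041     ]
 [ 0.39672226 -0.02884596  0.041     ]]
shaft [[0.4336, -0.0325], [0.4204, -0.032], [0.4073, -0.031]] 22.6667 0.3494593216861353
```

```bash
python3 - <<'E'
from roll import *
c=np.array([.467,-.0337,.015])
robot.servo_line(c,ori=Rdown(-2.2),speed=.1)
c[2]=.003; robot.servo_line(c,speed=.06)
print(robot.read_force())
c[2]=-.0022; robot.servo_line(c,speed=.03)
print(robot.read_force())
robot.move_gripper(0); print('w',robot.read_grip_width()*88,robot.read_force())
c[2]=.045; robot.servo_line(c,speed=.08)
print('w',robot.read_grip_width()*88,robot.read_force(),robot.read_t())
snap('side','side9')
s2=cv2.imread('pics/side9.png');cv2.imwrite('pics/d.png',cv2.resize(s2[150:290,310:430],None,fx=5,fy=4,interpolation=cv2.INTER_CUBIC))
E
```

```text
[ 0.22511913  0.3156634  -0.09762926]
[-0.01258204  0.24645594  0.7409952 ]
w 9.25509172544301 [-0.82694479  0.1886465   0.37194594]
w 9.29479494908182 [-0.40131336  0.05944943 -0.38690616] 24.8333
```

View pics/d.png

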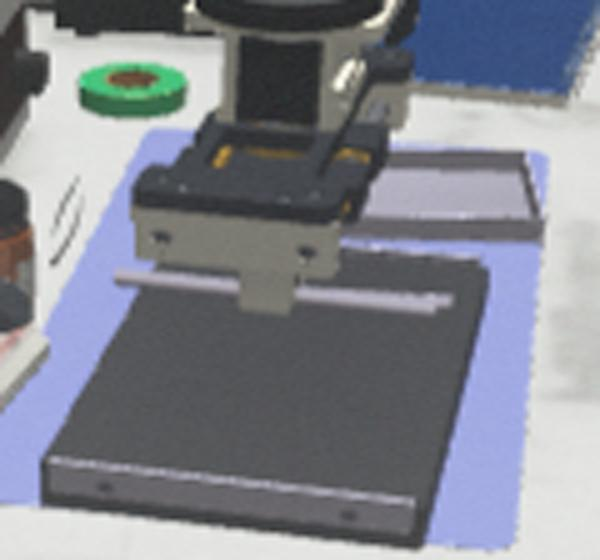

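```bash
python3 - <<'E'
from h import *
s=cv2.imread('pics/side8.png');cv2.imwrite('pics/f.png',cv2.resize(s[315:415,280:390],None,fx=7,fy=6,interpolation=cv2.INTER_CUBIC))
s=cv2.imread('pics/top0.png');cv2.imwrite('pics/g.png',cv2.resize(s[240:305,165:235],None,fx=9,fy=9,interpolation=cv2.INTER_CUBIC))
E
```

```text
(no output)
```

View pics/f.png

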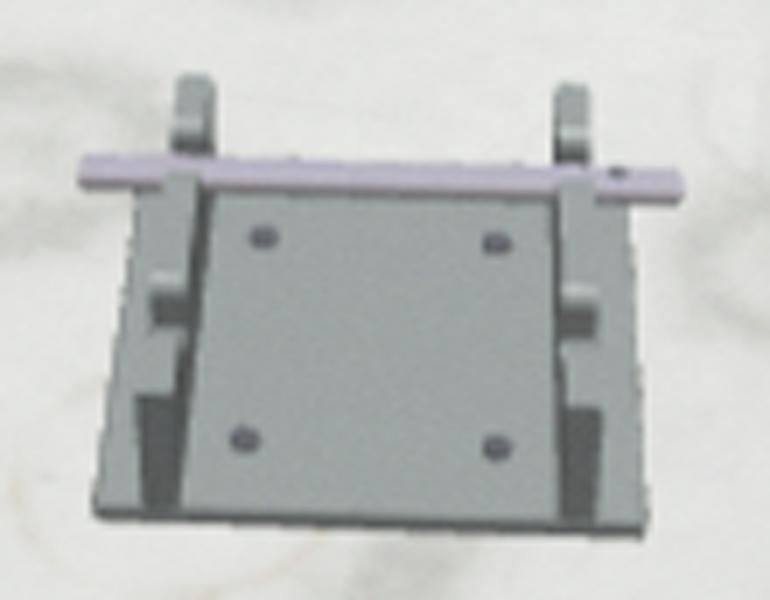

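View pics/g.png

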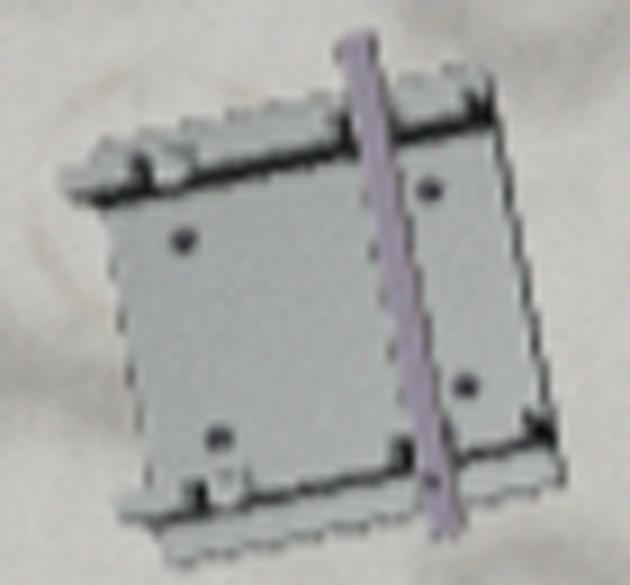

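```bash
cat >> h.py <<'E'
def tri(obs):
    A=[];b=[]
    for n,u,v in obs:
        f,cx,cy,V=K(n);R=V[:3,:3];t=V[:3,3];C=-R.T@t
        d=R.T@np.array([(u-cx)/f,(v-cy)/f,1]);d/=np.linalg.norm(d);M=np.eye(3)-np.outer(d,d);A.append(M);b.append(M@C)
    return np.linalg.lstsq(np.vstack(A),np.hstack(b),rcond=None)[0]
E
python3 - <<'E'
from h import *
top=lambda u,v:(165+(u+.5)/9-.5,240+(v+.5)/9-.5)
sid=lambda u,v:(280+(u+.5)/7-.5,315+(v+.5)/6-.5)
# PCA of purple-ish pixels
def purple(n,name,box):
    im=cv2.imread(f'pics/{name}.png').astype(float); x0,y0,x1,y1=box; c=im[y0:y1,x0:x1]
    w=np.clip((c[...,0]+c[...,2])/2-c[...,1]-6,0,12); return w,x0,y0
for n,name,box,z in(('top','top0',(195,238,222,304),.0395),('side','side8',(285,332,385,352),.0395)):
    w,x0,y0=purple(n,name,box)
    ys,xs=np.nonzero(w>4); print(n,len(xs),xs.min()+x0,xs.max()+x0,ys.min()+y0,ys.max()+y0)
    P=ray(n,xs+x0,ys+y0,z)[:,:2]
    ww=w[ys,xs]; 
    # robust line
    k=np.polyfit(P[:,0],P[:,1],1,w=ww)
    for _ in range(3):
        r=P[:,1]-np.polyval(k,P[:,0]); m=abs(r)<.007; k=np.polyfit(P[m,0],P[m,1],1,w=ww[m])
    x=P[m,0]; print('yaw',np.degrees(np.arctan(k[0])),'x',x.min(),x.max(),'y@.46',np.polyval(k,.46))
a=tri([('top',*top(357,37)),('side',*sid(82,170))]);b=tri([('top',*top(447,532)),('side',*sid(682,187))])
print(a,b,np.linalg.norm(a-b),(a+b)/2,np.degrees(np.arctan2(*(a-b)[1::-1])))
for o in (('top',*top(357,37)),('side',*sid(82,170)),('top',*top(447,532)),('side',*sid(682,187))): print(o,ray(o[0],[o[1]],[o[2]],.0395))
E
```

```text
top 70 203 214 244 298
yaw 11.264728218574245 x 0.39438458777805296 0.5269408218347166 y@.46 0.2855042822039965
side 9 295 374 341 345
yaw 10.872449756409 x 0.3977448382765094 0.5251114760388604 y@.46 0.28096141994724555
[0.52847068 0.29799653 0.04071603] [0.39271724 0.27159101 0.04056879] 0.13829775552231496 [0.46059396 0.28479377 0.04064241] 11.00720776626948
('top', 204.22222222222223, 243.66666666666666) [[0.52775983 0.29807644 0.0395    ]]
('side', 291.2857142857143, 342.9166666666667) [[0.52978119 0.2968719  0.0395    ]]
('top', 214.22222222222223, 298.6666666666667) [[0.39276631 0.2718041  0.0395    ]]
('side', 377.0, 345.75) [[0.39279179 0.2705338  0.0395    ]]
```

```bash
python3 - <<'E'
from h import *
print(robot.read_position())
s=cv2.imread('pics/side9.png');g=s.astype(float).mean(2)
for u in (336,340,344,348,352,374,378,382,386,390,394,398): 
    c=g[212:232,u]; print(u,c.round().astype(int).tolist())
E
```

```text
[ 0.46651162 -0.03380183  0.04451842]
336 [181, 184, 184, 187, 187, 187, 185, 169, 125, 131, 172, 183, 167, 131, 96, 85, 86, 87, 87, 87]
340 [120, 123, 129, 159, 169, 151, 168, 180, 149, 108, 89, 86, 85, 87, 85, 84, 89, 84, 85, 84]
344 [120, 122, 122, 108, 91, 97, 149, 186, 171, 127, 90, 85, 86, 86, 84, 85, 85, 85, 85, 86]
348 [121, 121, 119, 117, 103, 86, 125, 170, 179, 153, 107, 87, 84, 83, 84, 87, 86, 87, 85, 84]
352 [120, 119, 121, 119, 108, 89, 83, 144, 187, 171, 128, 94, 85, 85, 86, 83, 85, 84, 86, 84]
374 [122, 120, 120, 121, 123, 119, 119, 106, 86, 95, 149, 183, 170, 126, 92, 84, 83, 85, 85, 83]
378 [87, 84, 82, 83, 86, 84, 83, 82, 82, 84, 142, 186, 180, 153, 109, 86, 83, 84, 83, 83]
382 [136, 97, 88, 84, 84, 85, 83, 85, 83, 83, 125, 169, 185, 172, 132, 92, 85, 83, 84, 82]
386 [147, 85, 86, 85, 84, 82, 83, 84, 86, 86, 108, 159, 186, 182, 155, 111, 87, 83, 85, 83]
390 [169, 130, 93, 87, 84, 84, 84, 85, 84, 85, 97, 133, 172, 185, 173, 135, 95, 87, 85, 86]
394 [194, 162, 89, 92, 82, 85, 82, 84, 84, 86, 84, 121, 166, 184, 183, 159, 114, 88, 85, 86]
398 [178, 153, 118, 94, 88, 86, 85, 86, 87, 83, 86, 125, 171, 177, 140, 95, 88, 87, 85, 87]
```

```bash
python3 - <<'E'
from h import *
g=cv2.imread('pics/side9.png').astype(float).mean(2)
q=robot.read_position(); zs=.040+q[2]+.0022
for u,a,b in((344,216,224),(348,217,224),(352,218,225),(374,220,229),(378,221,229),(382,221,229),(386,221,230),(390,221,231),(394,222,231)):
    w=np.clip(g[a:b,u]-88,0,None); v=(w*np.arange(a,b)).sum()/w.sum()
    P=ray('side',[u],[v],zs)[0]; 
    yl=q[1]+np.tan(np.radians(-2.2))*(P[0]-q[0]); print(u,round(v,2),P[:2].round(4),'cam-tcp y mm',((P[1]-yl)*1000).round(2))
print(ray('side',[333,400.5],[218,227],zs))
E
```

```text
344 219.28 [ 0.5113 -0.0398] cam-tcp y mm -4.26
348 219.82 [ 0.5024 -0.0394] cam-tcp y mm -4.18
352 220.44 [ 0.4934 -0.0387] cam-tcp y mm -3.82
374 223.33 [ 0.4453 -0.0369] cam-tcp y mm -3.92
378 223.7 [ 0.4368 -0.0372] cam-tcp y mm -4.57
382 224.09 [ 0.4282 -0.0375] cam-tcp y mm -5.17
386 224.5 [ 0.4197 -0.0376] cam-tcp y mm -5.64
390 225.0 [ 0.4112 -0.0375] cam-tcp y mm -5.78
394 225.43 [ 0.4028 -0.0375] cam-tcp y mm -6.17
[[ 0.53591504 -0.03996152  0.08671842]
 [ 0.38875466 -0.03406166  0.08671842]]
```

```bash
python3 - <<'E'
from h import *
print(robot.read_qpos().round(1)); print(robot.ik([.4499,.3396,.045],Rdown(11)), robot.ik([.36,.2,.045],Rdown(11)))
t=robot.read_t()
robot.servo_line([.4499,.3396,.040],ori=Rdown(11.),speed=.2)
print(robot.read_t()-t,robot.read_t(),robot.read_position(),robot.read_force(),robot.read_grip_width()*88)
snap('side','side10');snap('top','top10')
s=cv2.imread('pics/side10.png');cv2.imwrite('pics/f.png',cv2.resize(s[250:410,270:400],None,fx=5.5,fy=3.7,interpolation=cv2.INTER_CUBIC))
E
```

```text
[  20.1    9.7  -35.7   -0.   -44.7 -112.3]
[  56.93962017   17.86659141  -23.95686476    0.          -48.17654383
 -135.93962017] [ 5.68121824e+01  4.33524273e+00 -4.21924424e+01 -2.54444375e-14
 -4.34723149e+01 -1.35812182e+02]
2.0167 26.9 [0.44995392 0.3387872  0.04006889] [ 0.41525352  0.01733898 -1.63674743] 8.921726990097564
```

View pics/f.png

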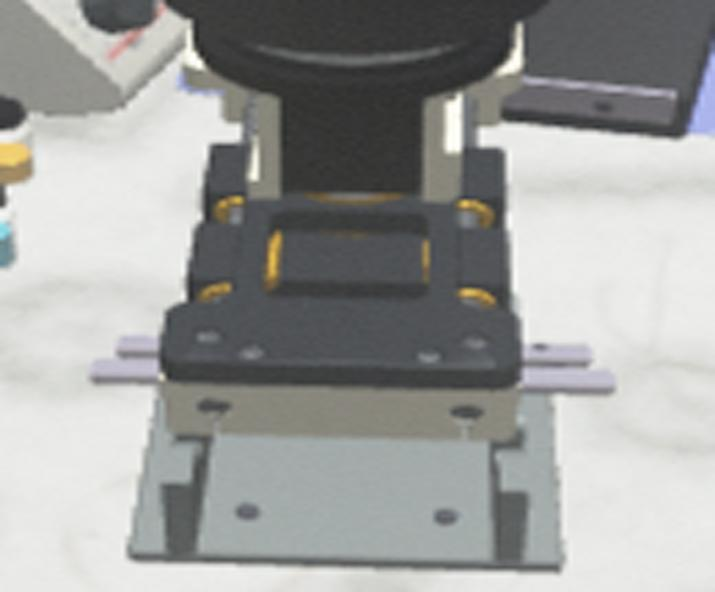

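View pics/top10.png

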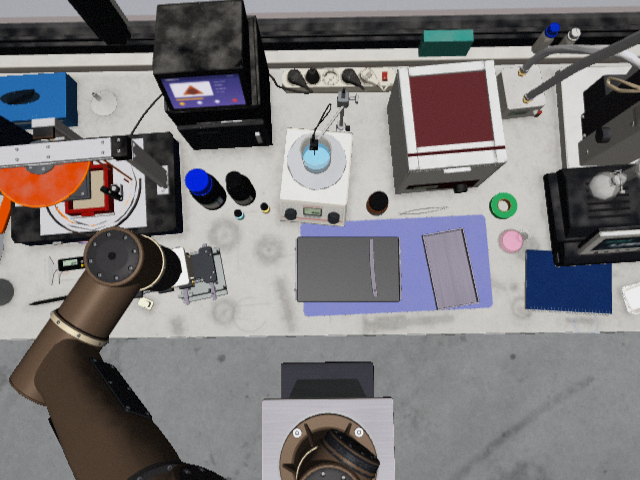

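```bash
python3 - <<'E'
from h import *
s=cv2.imread('pics/top10.png');cv2.imwrite('pics/g.png',cv2.resize(s[235:310,160:235],None,fx=8,fy=8,interpolation=cv2.INTER_CUBIC))
g=cv2.imread('pics/side10.png').astype(float)
a=np.radians(11);ax=np.array([np.cos(a),np.sin(a),0])
q=robot.read_position()
for dz in(.080,.082,.084,.086):
    print(dz,[proj('side',np.array([q[0],q[1],dz])+ax*s)[0].round(1).tolist() for s in(.07,-.07)])
s=cv2.imread('pics/side10.png');cv2.imwrite('pics/f.png',cv2.resize(s[335:362,280:390],None,fx=7,fy=14,interpolation=cv2.INTER_NEAREST))
E
```

```text
0.08 [[286.1, 350.9], [381.0, 354.0]]
0.082 [[286.0, 349.9], [381.1, 353.0]]
0.084 [[286.0, 349.0], [381.2, 352.0]]
0.086 [[285.9, 348.0], [381.2, 351.1]]
```

View pics/f.png

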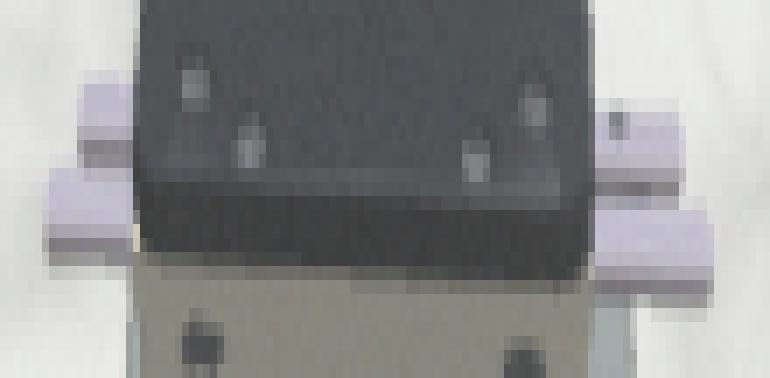

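View pics/g.png

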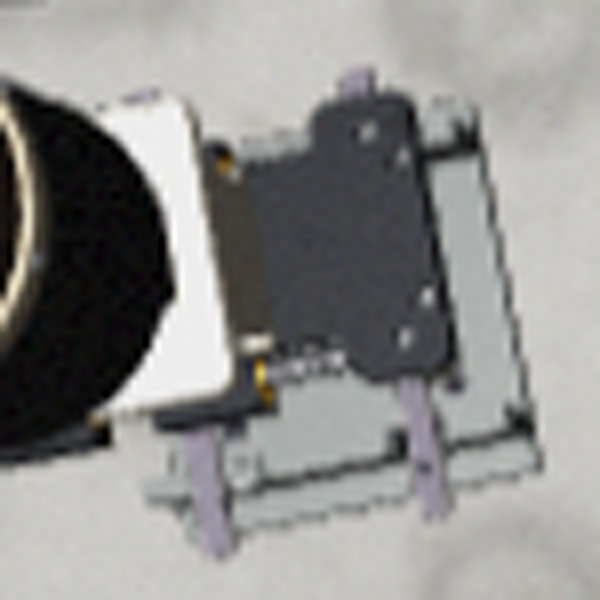

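```bash
python3 - <<'E'
from h import *
a=np.radians(11);ax=np.array([np.cos(a),np.sin(a),0])
q=np.array([.44995392,.3387872,.0823])
im=cv2.imread('pics/top10.png').astype(float)
w=np.clip((im[...,0]+im[...,2])/2-im[...,1]-5,0,15)
for v in range(290,306):
    r=w[v]; 
    for lo,hi in((178,196),(205,222)):
        s=r[lo:hi]; 
        if s.sum()>10: u=(s*np.arange(lo,hi)).sum()/s.sum(); print(v,lo,round(u,2),s.max().round(), end=' | ')
    print()
for v in (292,296,300):
    # predicted u for held line at row v
    S=np.linspace(-.07,-.03,200); p=proj('top',q+S[:,None]*ax); i=np.argmin(abs(p[:,1]-v)); print('held pred',v,p[i])
    f=np.array([.4606,.2848,.0395]); p=proj('top',f+S[:,None]*ax); i=np.argmin(abs(p[:,1]-v)); print('fixed pred',v,p[i])
print(proj('top',q-ax*.07),proj('top',f-ax*.07))
E
```

```text
290 178 184.59 8.0 | 290 205 212.5 6.0 | 
291 178 184.79 6.0 | 291 205 212.33 8.0 | 
292 178 185.0 8.0 | 292 205 212.73 6.0 | 
293 178 185.03 6.0 | 
294 178 185.27 6.0 | 294 205 213.12 6.0 | 
295 178 185.34 6.0 | 295 205 213.48 6.0 | 
296 178 185.64 6.0 | 296 205 213.1 6.0 | 
297 178 185.71 6.0 | 297 205 213.67 4.0 | 
298 178 185.69 8.0 | 298 205 213.79 6.0 | 
299 178 186.29 6.0 | 
300 178 186.25 6.0 | 
301 178 186.37 6.0 | 
302 178 186.46 6.0 | 
303 178 186.44 6.0 | 


held pred 292 [185.78609683 291.96725155]
fixed pred 292 [213.09585162 292.03382581]
held pred 296 [186.49089309 295.99329325]
fixed pred 296 [213.81911931 296.01661387]
held pred 300 [187.19705008 300.02710798]
fixed pred 300 [214.36617535 299.0290646 ]
[[187.78655654 303.39457424]] [[214.36617535 299.0290646 ]]
```

```bash
python3 - <<'E'
from h import *
R=robot.read_tcp_rot(); print(robot.read_position(), np.degrees(np.arctan2(-R[0,1],R[1,1])), robot.read_t())
p=np.array([.4499,.3388,.020]); robot.servo_line(p,ori=Rdown(11.),speed=.08)
print(robot.read_position(),robot.read_force())
for z in (.012,.009,.006,.003,.0005,-.001,-.0022):
    p[2]=z; robot.servo_line(p,speed=.03); f=robot.read_force(); print(z,robot.read_position().round(4),f.round(2))
    if abs(f[2])>8: break
print(robot.read_t(),robot.read_grip_width()*88); snap('side','side11');snap('top','top11')
g=cv2.imread('pics/top11.png');s=cv2.imread('pics/side11.png')
cv2.imwrite('pics/f.png',np.hstack([cv2.resize(s[320:410,280:390],(440,480),interpolation=cv2.INTER_CUBIC),cv2.resize(g[240:310,165:220],(350,480),interpolation=cv2.INTER_CUBIC)]))
E
```

```text
[0.4500245  0.33897031 0.04012403] 10.949511665078992 27.0
[0.44974188 0.3383269  0.01960165] [ 0.9351559   0.22863924 -1.07828218]
0.012 [0.4498 0.3387 0.0119] [ 1.04  0.65 -1.02]
0.009 [0.4498 0.3387 0.0088] [ 0.34 -0.32 -0.96]
0.006 [0.4498 0.3387 0.0058] [-0.54 -0.5  -1.03]
0.003 [0.4498 0.3386 0.0028] [ 0.7  -0.63 -0.58]
0.0005 [4.498e-01 3.387e-01 3.000e-04] [-1.02  0.32  0.03]
-0.001 [ 0.4499  0.3388 -0.0011] [ 0.69  0.18 -0.33]
-0.0022 [ 0.4499  0.3388 -0.0023] [-0.42 -0.55 -1.11]
29.3167 8.749710880736453
```

View pics/f.png

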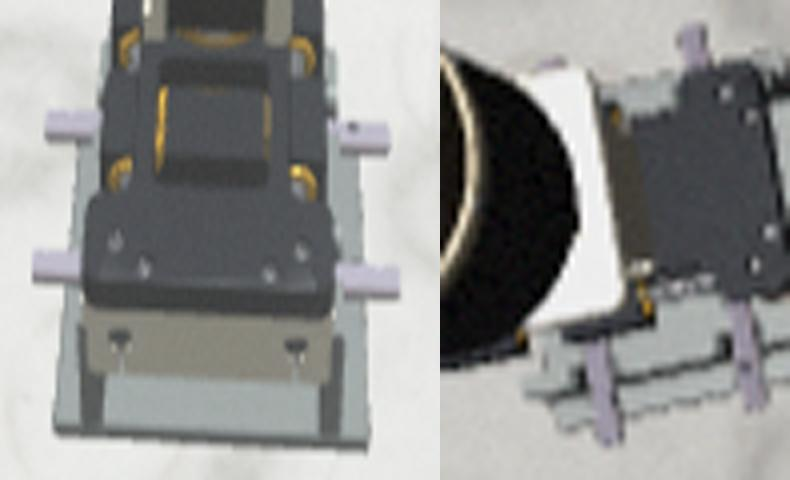

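```bash
python3 - <<'E'
from h import *
robot.servo_line([.4499,.3388,-.0026],speed=.03)
print(robot.read_force())
robot.move_gripper(.3)
robot.servo_line([.4499,.3388,.06],speed=.12)
print(robot.read_t())
robot.goto([.465,.0,.06],Rdown(2.5))
snap('side','side12');snap('top','top12'); print(robot.read_t(),robot.read_force())
g=cv2.imread('pics/top12.png');s=cv2.imread('pics/side12.png')
cv2.imwrite('pics/f.png',np.hstack([cv2.resize(s[320:410,280:390],(440,480),interpolation=cv2.INTER_CUBIC),cv2.resize(g[240:310,165:220],(350,480),interpolation=cv2.INTER_CUBIC)]))
E
```

```text
[-4.97418210e-04  6.38525128e-01 -1.49602467e+00]
30.9083
32.2917 [-0.44065155 -0.37874744 -0.20701169]
```

View pics/f.png

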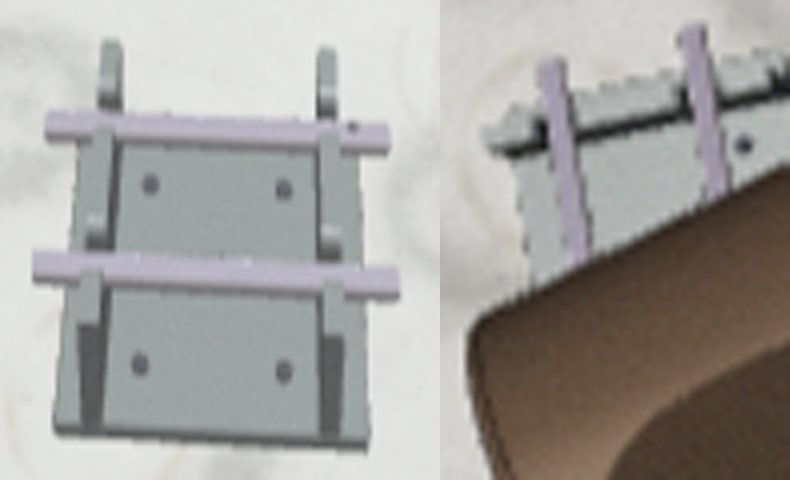

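```bash
python3 - <<'E'
from roll import *
d=np.array((-.0436,.999,0)); 
c=np.array([.465,-.1127,.03])
robot.servo_line(c-d*.009,speed=.15)
robot.move_gripper(0)
snap('side','side13')
q,ok=down(c-d*.009,.0085,-.001,step=.0008)
np.save('p.npy',q); print(robot.read_t())
if ok:
    q=stroke(q,d,.032,step=.003); np.save('p.npy',q); snap('side','side14')
s=cv2.imread('pics/side13.png');s2=cv2.imread('pics/side14.png');cv2.imwrite('pics/d.png',np.hstack([cv2.resize(a[190:290,320:420],None,fx=4,fy=6,interpolation=cv2.INTER_CUBIC) for a in (s,s2)]))
E
```

```text
contact [ 0.4654 -0.1217  0.0053] 4.43
35.4917
[(3.0, np.float64(5.28), np.float64(4.4), np.float64(0.3), np.float64(-1.5)), (6.0, np.float64(5.18), np.float64(1.8), np.float64(0.6), np.float64(0.7)), (9.0, np.float64(5.14), np.float64(5.9), np.float64(-0.5), np.float64(-1.7)), (12.0, np.float64(5.22), np.float64(8.6), np.float64(0.4), np.float64(-2.0)), (15.0, np.float64(5.38), np.float64(8.5), np.float64(0.7), np.float64(-1.9)), (18.0, np.float64(5.54), np.float64(7.2), np.float64(1.3), np.float64(-2.3)), (21.0, np.float64(5.66), np.float64(5.8), np.float64(1.0), np.float64(-1.3)), (24.0, np.float64(5.76), np.float64(6.0), np.float64(0.0), np.float64(-2.0)), (27.0, np.float64(5.78), np.float64(3.7), np.float64(1.9), np.float64(-0.8)), (30.0, np.float64(5.67), np.float64(0.8), np.float64(0.5), np.float64(0.6)), (32.0, np.float64(5.46), np.float64(0.5), np.float64(-1.0), np.float64(-0.1))] 38.2417
```

View pics/d.png

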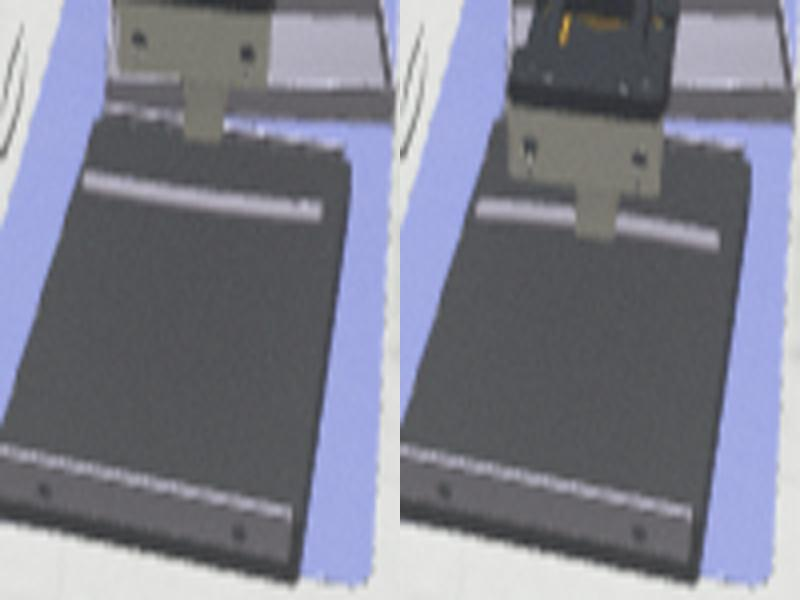

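```bash
cat >> roll.py <<'E'
def stroke2(p,d,L,F0=0,step=.002,Ft=5.5,k=20000.,gain=.5,th0=0.,speed=.03):
    p=np.array(p,float); d=np.array([d[0],d[1],0.]); log=[]; s=0; th=th0
    while s<L-1e-6:
        f=robot.read_force()-[0,0,F0]
        th2=th
        for _ in range(20): th2+=step/20/(.010+.003*max(np.sin(th2),0))
        ff=.003*(max(np.sin(th2),0)-max(np.sin(th),0)); th=th2
        dz=float(np.clip(gain*(f[2]-Ft)/k+ff,-.0011,.0014))
        if f[2]>18: print('high',f,p); p[2]+=.0006; robot.servo_line(p,speed=.03)
        s+=step; p=p+d*step; p[2]+=dz; robot.servo_line(p,speed=speed)
        log.append((round(s*1000,1),round(p[2]*1000,2),round(float(f[2]),1),round(float(f[1]),1),round(np.degrees(th))))
    print(log, robot.read_t()); return p
E
python3 - <<'E'
from roll import *
d=np.array((-.0436,.999,0)); 
p=np.load('p.npy')
q=p+[0,0,.0035]; robot.servo_line(q,speed=.03)
q=q-d*.0175; robot.servo_line(q,speed=.08)
snap('side','side15')
q,ok=down(q,.0068,-.001,step=.0007)
if ok:
    q=stroke2(q,d,.012); np.save('p.npy',q); snap('side','side16'); print(robot.read_force())
s=cv2.imread('pics/side15.png');s2=cv2.imread('pics/side16.png');cv2.imwrite('pics/d.png',np.hstack([cv2.resize(a[190:290,320:420],None,fx=4,fy=6,interpolation=cv2.INTER_CUBIC) for a in (s,s2)]))
E
```

```text
contact [ 0.4648 -0.1072  0.0054] 4.23
[(2.0, np.float64(5.95), 4.2, 0.2, 11), (4.0, np.float64(6.4), 2.5, 0.2, 22), (6.0, np.float64(6.73), -0.3, -0.8, 32), (8.0, np.float64(7.02), 0.9, -0.6, 42), (10.0, np.float64(7.22), -0.1, 0.2, 51), (12.0, np.float64(7.36), -0.1, 0.2, 60)] 41.225
[-0.0458088  -0.46163474 -0.33375407]
```

View pics/d.png

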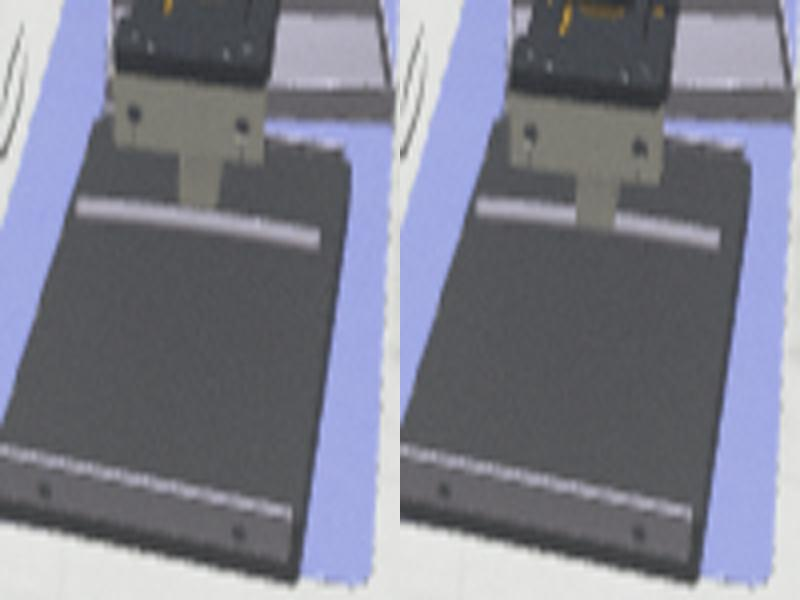

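```bash
python3 - <<'E'
from roll import *
d=np.array((-.0436,.999,0)); 
p=np.load('p.npy')
q=p+[0,0,.002]; robot.servo_line(q,speed=.04)
q=q-d*.012; robot.servo_line(q,speed=.08)
q,ok=down(q,.0068,-.001,step=.0007)
if ok:
    q=stroke(q,d,.014,step=.002,Ft=6.,gain=.7,ff=.5); np.save('p.npy',q); snap('side','side17'); print(robot.read_force())
    s=cv2.imread('pics/side15.png');s2=cv2.imread('pics/side17.png');cv2.imwrite('pics/d.png',np.hstack([cv2.resize(a[190:290,320:420],None,fx=4,fy=6,interpolation=cv2.INTER_CUBIC) for a in (s,s2)]))
E
```

```text
contact [ 0.4648 -0.1072  0.0054] 3.51
[(2.0, np.float64(5.31), np.float64(3.5), np.float64(0.1), np.float64(-0.8)), (4.0, np.float64(5.33), np.float64(7.6), np.float64(-0.6), np.float64(-2.2)), (6.0, np.float64(5.47), np.float64(9.9), np.float64(-0.8), np.float64(-2.6)), (8.0, np.float64(5.69), np.float64(10.4), np.float64(-1.0), np.float64(-2.8)), (10.0, np.float64(5.9), np.float64(8.7), np.float64(-3.2), np.float64(-1.4)), (12.0, np.float64(6.19), np.float64(11.3), np.float64(-3.9), np.float64(-2.7)), (14.0, np.float64(6.62), np.float64(14.0), np.float64(-3.5), np.float64(-2.7))] 44.325
[-2.91573644 -1.36123587 13.64140309]
```

View pics/d.png

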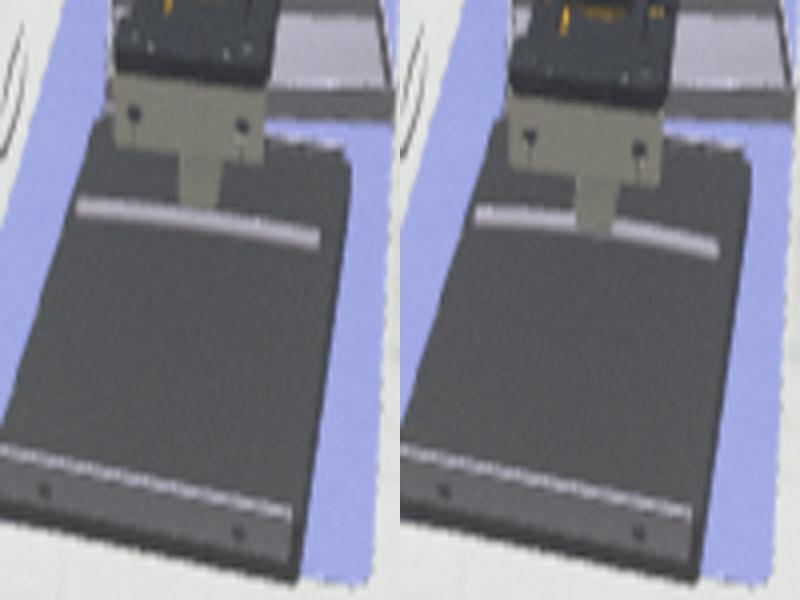

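```bash
python3 - <<'E'
from roll import *
d=np.array((-.0436,.999,0)); 
p=np.load('p.npy'); p[2]+=.0003
q=stroke(p,d,.012,step=.0015,Ft=6.,gain=.8,ff=.7); np.save('p.npy',q); snap('side','side18'); print(robot.read_force())
s2=cv2.imread('pics/side18.png');cv2.imwrite('pics/d.png',cv2.resize(s2[190:290,320:420],None,fx=6,fy=6,interpolation=cv2.INTER_CUBIC))
E
```

```text
[(1.5, np.float64(7.22), np.float64(13.6), np.float64(-1.4), np.float64(-2.9)), (3.0, np.float64(7.59), np.float64(9.8), np.float64(-1.3), np.float64(-2.1)), (4.5, np.float64(7.92), np.float64(8.0), np.float64(-0.3), np.float64(-1.9)), (6.0, np.float64(8.17), np.float64(6.2), np.float64(-0.0), np.float64(-1.7)), (7.5, np.float64(8.25), np.float64(4.0), np.float64(0.4), np.float64(-0.3)), (9.0, np.float64(8.22), np.float64(3.6), np.float64(0.0), np.float64(0.4)), (10.5, np.float64(8.01), np.float64(1.4), np.float64(1.4), np.float64(1.4)), (12.0, np.float64(7.72), np.float64(2.4), np.float64(0.3), np.float64(1.9))] 46.375
[1.20421672 0.44019806 3.1722867 ]
```

View pics/d.png

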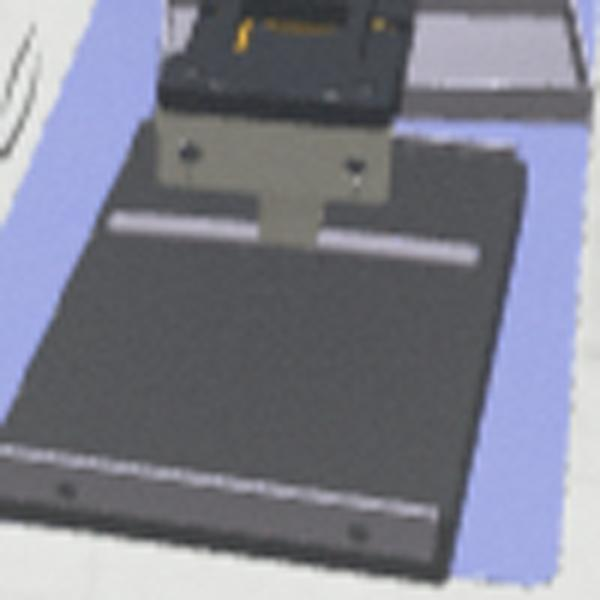

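```bash
python3 - <<'E'
from roll import *
d=np.array((-.0436,.999,0)); 
p=np.load('p.npy'); p[2]-=.00015
q=stroke(p,d,.012,step=.0015,Ft=7.,gain=.8,ff=.7); np.save('p.npy',q); snap('side','side19'); print(robot.read_force())
s2=cv2.imread('pics/side19.png');cv2.imwrite('pics/d.png',cv2.resize(s2[215:255,320:410],None,fx=8,fy=12,interpolation=cv2.INTER_NEAREST))
E
```

```text
[(1.5, np.float64(7.42), np.float64(3.2), np.float64(0.4), np.float64(1.2)), (3.0, np.float64(7.24), np.float64(5.3), np.float64(0.5), np.float64(0.9)), (4.5, np.float64(7.03), np.float64(4.8), np.float64(2.2), np.float64(0.7)), (6.0, np.float64(6.75), np.float64(3.8), np.float64(0.7), np.float64(2.4)), (7.5, np.float64(6.38), np.float64(2.6), np.float64(1.5), np.float64(2.1)), (9.0, np.float64(5.93), np.float64(2.3), np.float64(0.8), np.float64(0.9)), (10.5, np.float64(5.38), np.float64(0.8), np.float64(0.8), np.float64(0.4)), (12.0, np.float64(4.8), np.float64(2.4), np.float64(0.1), np.float64(-0.9))] 48.425
[-3.47761507 -1.05676842  8.52451871]
```

View pics/d.png

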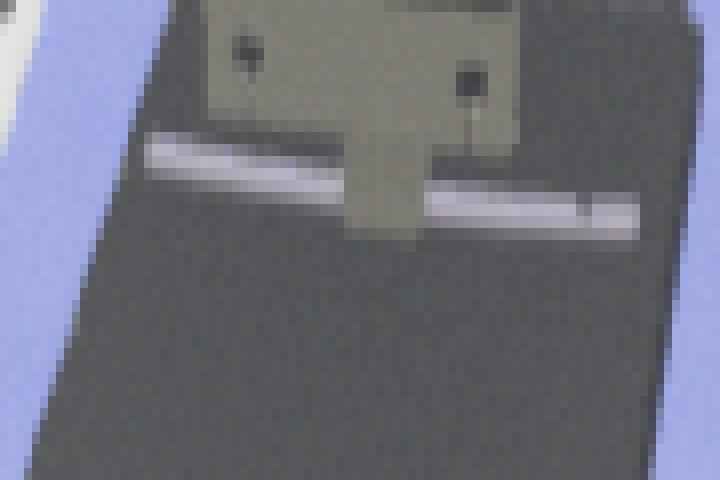

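```bash
python3 - <<'E'
from h import *
for n,u0,u1,v0,v1 in(('side13',388,402,218,232),('side19',386,402,228,240)):
    g=cv2.imread(f'pics/{n}.png').astype(int).mean(2).astype(int); print(n); print(np.r_[[np.r_[0,np.arange(u0,u1)]],np.c_[np.arange(v0,v1),g[v0:v1,u0:u1]]])
E
```

```text
side13
[[  0 388 389 390 391 392 393 394 395 396 397 398 399 400 401]
 [218  84  84  83  84  84  84  85  85  85  83  87  85  85  86]
 [219  83  83  82  84  82  84  82  83  84  85  84  86  85  86]
 [220  83  82  82  84  84  83  85  84  85  84  82  86  84  85]
 [221  84  84  85  86  84  86  84  83  82  83  86  84  84  86]
 [222  94  94  95  93  82  85  85  85  84  83  84  85  86  86]
 [223 148 148 147 147 138 115 119 143 151 125 123 123 106  85]
 [224 180 182 181 183 177 161 164 184 191 170 170 165 125  85]
 [225 157 160 162 166 165 166 169 169 174 175 175 172 124  86]
 [226 109 114 116 116 120 122 127 129 134 135 141 139 105  83]
 [227  89  88  87  87  86  86  88  88  90  93  93  93  87  85]
 [228  84  84  83  81  84  84  84  88  84  84  85  85  85  85]
 [229  82  83  84  86  87  82  85  83  86  82  85  84  87  85]
 [230  84  84  85  84  84  83  86  86  84  83  84  85  85  85]
 [231  82  85  82  86  82  83  85  86  82  85  83  86  83  85]]
side19
[[  0 386 387 388 389 390 391 392 393 394 395 396 397 398 399 400 401]
 [228  85  86  86  85  85  85  86  84  84  86  85  84  85  86  87  86]
 [229  86  84  84  86  86  85  85  86  85  85  86  85  87  85  88  87]
 [230  96  97  90  86  86  85  85  86  87  86  86  84  86  88  84  89]
 [231 148 149 144 142 141 139 102  98 126 124 126 127 123 112  87  87]
 [232 182 183 184 183 184 180 141 128 169 170 169 168 167 154  87  85]
 [233 165 166 169 172 172 172 163 155 175 177 180 181 181 161  87  86]
 [234 120 121 124 131 135 134 138 139 141 143 149 148 149 129  84  85]
 [235  89  89  88  92  94  92  92  94  96 100  98 101 101  93  88  88]
 [236  83  84  85  87  88  83  87  86  88  88  88  87  89  85  87  87]
 [237  87  86  84  85  86  86  87  84  83  84  84  86  87  88  89  86]
 [238  85  83  85  88  84  85  86  86  89  87  86  86  86  85  88  87]
 [239  86  84  84  85  83  88  86  89  88  87  89  87  87  88  88  86]]
```

```bash
python3 - <<'E'
from roll import *
p=np.load('p.npy'); p[2]=.022; robot.servo_line(p,speed=.07); robot.move_gripper(.45)
snap('side','side20'); print(robot.read_t(),robot.read_position())
g=cv2.imread('pics/side20.png').astype(float).mean(2)
for u in range(338,402,4):
    c=g[220:245,u]; w=np.clip(c-105,0,None); 
    if w.sum()>0: v=(w*np.arange(220,245)).sum()/w.sum(); print(u,round(v,1),ray('side',[u],[v],.041)[0,:2].round(4))
s2=cv2.imread('pics/side20.png');cv2.imwrite('pics/d.png',cv2.resize(s2[190:255,320:410],None,fx=8,fy=8,interpolation=cv2.INTER_CUBIC))
E
```

```text
49.7583 [ 0.46310005 -0.06925474  0.02199974]
338 223.6 [ 0.5362 -0.095 ]
342 227.4 [ 0.5235 -0.08  ]
346 228.2 [ 0.5139 -0.0789]
350 228.3 [ 0.5048 -0.0801]
354 229.1 [ 0.4952 -0.0789]
358 229.4 [ 0.486  -0.0794]
362 226.4 [ 0.4794 -0.0948]
366 226.0 [ 0.4706 -0.0985]
370 226.5 [ 0.4613 -0.0985]
374 231.0 [ 0.4494 -0.0805]
378 231.3 [ 0.4403 -0.0812]
382 231.4 [ 0.4315 -0.0831]
386 232.0 [ 0.4224 -0.0825]
390 232.2 [ 0.4134 -0.0834]
394 232.6 [ 0.4045 -0.084 ]
398 232.7 [ 0.3957 -0.0855]
```

View pics/d.png

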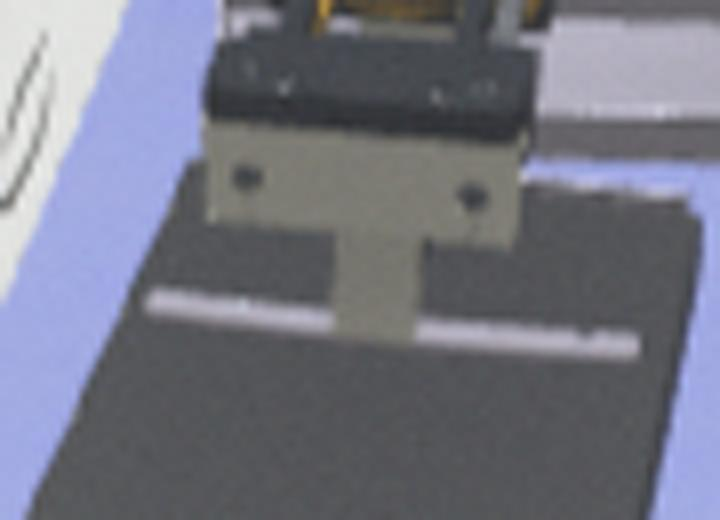

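```bash
python3 - <<'E'
from roll import *
zz=[(548,42),(712,12),(775,308),(610,338)]
P=np.array([ray('top',[285+u/4],[225+v/4],.020)[0] for u,v in zz]); print(P.round(4),P.mean(0),np.degrees(np.arctan2(P[0,1]-P[3,1],P[0,0]-P[3,0])))
c=P.mean(0)[:2]; np.save('tray.npy',c)
q=np.array([.466,-.0797,.012]); robot.servo_line(q,ori=Rdown(2.5),speed=.1)
q[2]=-.0022; robot.servo_line(q,speed=.05); print(robot.read_force())
robot.move_gripper(0); print(robot.read_grip_width()*88,robot.read_force())
q[2]=.03; robot.servo_line(q,speed=.1); print(robot.read_grip_width()*88,robot.read_t())
snap('side','side21')
s2=cv2.imread('pics/side21.png');cv2.imwrite('pics/d.png',cv2.resize(s2[170:255,320:410],None,fx=8,fy=7,interpolation=cv2.INTER_CUBIC))
print(robot.ik([c[0],c[1],-.035],Rdown(11)))
E
```

```text
[[ 0.543  -0.2408  0.02  ]
 [ 0.5604 -0.3435  0.02  ]
 [ 0.3766 -0.3734  0.02  ]
 [ 0.3597 -0.2719  0.02  ]] [ 0.4599515  -0.30742471  0.02      ] 9.61766318836434
[-0.78890552 -0.20780267  0.8398438 ]
8.9947908128008 [-0.52867377  0.78201273  1.98063616]
9.228232896095774 51.575
[-13.47317171  23.32895776 -29.4107277    0.         -37.26031455
 -65.52682829]
```

View pics/d.png

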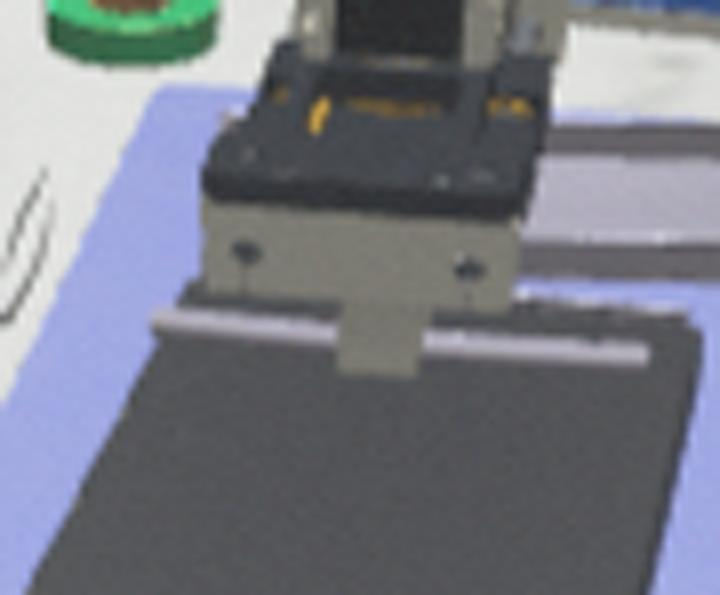

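```bash
python3 - <<'E'
from roll import *
c=np.load('tray.npy'); q=np.array([c[0],c[1],.015])
robot.servo_line(q+[0,0,.015],ori=Rdown(10.),speed=.2)
q[2]=-.022; robot.servo_line(q,speed=.08); print(robot.read_t(),robot.read_force(),robot.read_grip_width()*88)
for z in (-.026,-.029,-.031,-.0325,-.0335,-.0342,-.035,-.0358):
    q[2]=z; robot.servo_line(q,speed=.03); f=robot.read_force(); print(z,f.round(1))
    if f[2]>2.5: break
print(robot.read_t()); snap('side','side22')
s2=cv2.imread('pics/side22.png');cv2.imwrite('pics/d.png',cv2.resize(s2[160:240,310:430],None,fx=6,fy=7,interpolation=cv2.INTER_CUBIC))
E
```

```text
53.7167 [0.850086   0.85836987 0.30485883] 8.833812203182948
-0.026 [-0.1  0.  -1.1]
-0.029 [ 0.2  0.2 -1.4]
-0.031 [-0.7 -0.5 -0.9]
-0.0325 [ 0.4 -0.5 -1.4]
-0.0335 [-0.   0.9 -1. ]
-0.0342 [-0.3  0.6  1.4]
-0.035 [-2.1  2.3  9.8]
55.5
```

View pics/d.png

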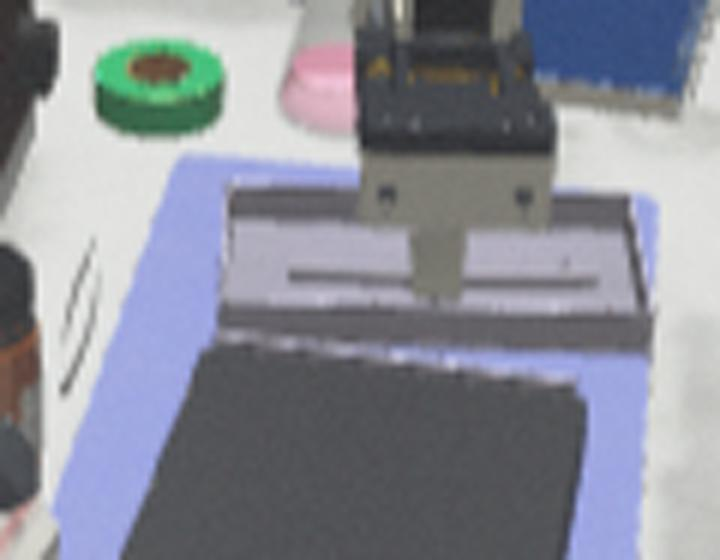

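Contact with the tray floor was felt; the shaft lies centred in the tray (dimple near (563,262) in the zoom). Release and retreat.

```bash
python3 - <<'E'
from roll import *
p=robot.read_position(); c=np.load('tray.npy')
robot.servo_line([c[0],c[1],-.0343],speed=.03)
robot.move_gripper(.35)
robot.servo_line([c[0],c[1],.05],speed=.12)
print(robot.read_t(),robot.read_grip_width()*88)
robot.servo_line([c[0]-.01,c[1],.12],speed=.2)
robot.goto([.43,-.52,.15],Rdown(10))
snap('side','side23');snap('top','top23');print(robot.read_t(),robot.read_force())
s=cv2.imread('pics/side23.png');t=cv2.imread('pics/top23.png')
cv2.imwrite('pics/d.png',np.vstack([np.hstack([cv2.resize(s[180:240,320:430],(400,260)),cv2.resize(t[220:320,410:490],(390,260))]),np.hstack([cv2.resize(s[315:415,280:390],(400,330)),cv2.resize(t[180:310,165:400],(390,330))])]))
E
```

```text
57.275 30.832235564023772
58.7417 [0.08380441 0.51732739 0.21711385]
```

View pics/d.png

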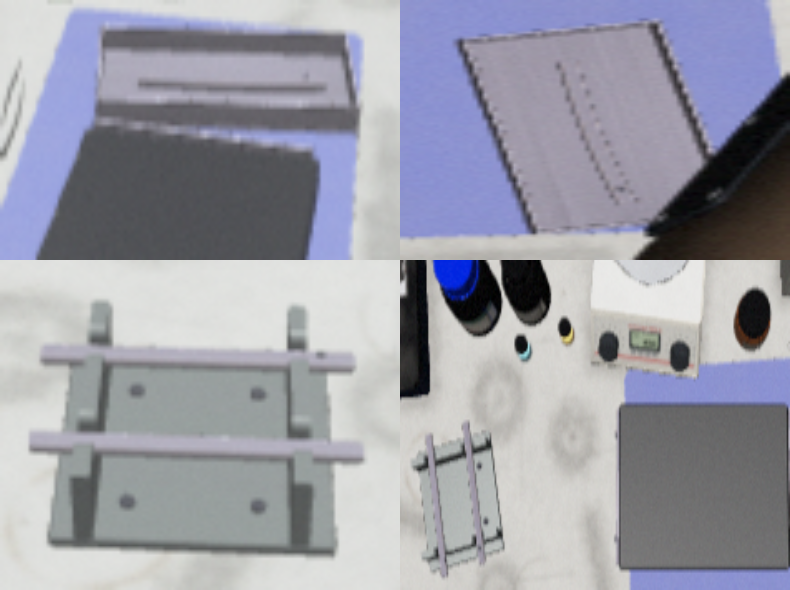

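The bent shaft is lying near the tray centre, the straight one is parallel to the fixed shaft in its notches, and the jar and both vials have not moved. The arm is clear, so I am handing in.

```bash
python3 - <<'E'
from h import *
robot.job_done(); print(robot.read_t())
E
```

```text
the job is handed in; nothing more can be done
the job is handed in; nothing more can be done
```

Both shafts were rolled through a full turn and put away, and I handed the job in at about 59 s of the 72 s. No verdict was reported.

- **Straight shaft (started left, y ≈ 0):** I rolled it about 1.13 turns in two strokes towards −y. Both strokes felt the same, with less than 1 mm change in height, so it runs true. It went into the free seat without resistance and was released. The last pictures show it parallel to the fixed shaft, down in both notches.
- **Bent shaft (started right, y ≈ −0.113):** I rolled it towards +y. The first half turn stayed level; in the second half the middle rose about 3 mm and came back down. It was laid in the tray, stopping when I felt the floor, and the last pictures show it flat near the tray centre.
- **Jar and vial:** They looked unmoved in the last top picture; I did not measure this. Afterwards the arm stood clear with almost no force on the tool.

What disagreed or went less well:
- **Height reading:** The reported tool height was about 40 mm lower than the fingertips really were. The cameras and the first touch agreed on this, so I corrected for it throughout.
- **Lost contact:** The first try at the bent shaft's second half turn slipped because I lifted too early. I repeated it from the same spot, in the same direction.
- **Press force:** It wandered between about 0 and 14 N, not a steady 5 N, but stayed well under the 35 N limit.
- **Full-turn check:** On the bent shaft, the dimple confirmed the full turn, about 20° past the top. On the straight shaft the dimple was hidden, so its full turn is judged from the distance it travelled (35.5 mm).

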